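Build the spacer stack on a fixture post and close its keeper

ROBOT

A 6-joint arm with a two-finger parallel gripper is mounted at the origin on the work surface. World frame = base frame: x ahead of the robot, y to its left, z up, the work surface at z = 0. Lengths are in m, angles in rad, forces in N, time in s.
With the tool pointing down it reaches from about 0.325 to 0.75 m from the base axis. Payload 7.6 kg.
Tool frame: the origin (TCP) lies at the very end of the fingers, on their centre line; the grasp point (between the pads) lies 19 mm behind it; z points along the fingers, y is the direction in which the jaws open and shut (so a half turn about z gives the same grasp; the last joint's range is limited). The gripper opens to 85 mm and grips with 20 to 120 N. Pads are 22 mm wide; open, the fingers measure 114 mm over their backs; the gripper's body (76 mm by 85 mm) begins 54 mm behind the grasp point. The pads swing forward as they close: fully open they stand 13 mm farther back than shut.
Start: joints at [-1.261, 0.052, 1.401, -0, 1.689, -0.07], TCP at [0.195, -0.488, 0.231] pointing down, gripper open.
Joint ranges: [-2.9, 2.9], [-0.91, 2.17], [0.12, 2.37], [-1.06, 4.2], [0.26, 2.73], [-2.93, 2.93]. Speed limits (rad/s): [2.57, 2.57, 3.01, 3.14, 3.14, 3.14].

INTERFACE

Orientations are given as a rotation vector (axis times angle).
In Python, from cell import robot gives the robot as it stands. The module is installed in compiled form; this text tells all that it offers.
- The arm moves only by the tool send_rows, never from a script. Its argument "deltas" is text: rows parted by semicolons, each of 7 numbers parted by spaces: the shift along the tool's x, y, z in cm, then the turn, a rotation vector about the tool's x, y, z in degrees, then the closure, from -1 (fully open) to 1 (shut). A call has 1 to 10 rows; each row is the pose to reach, as a shift and turn from the pose measured when the call began, along the tool's axes at that moment; what a row does not reach only later rows make up. A row lasts 1/12 s, in which the tool goes at most 41.7 mm and 7.16 degrees, less where a joint would pass 70% of its speed; a pose out of reach is approached as far as the arm can. A call with a gripper value outside its range is refused whole. The fingers move at their own pace and stop on an object; the grip force is fixed at half the most. Time passes only in rows, so rows that repeat a pose let the fingers close. It gives the time, the measured TCP pose, the force and the opening at its end, in the units of the state.
- robot.read_state(): the state, without advancing time (a new reading comes with each control period).
- robot.grab_frame(name): name is "scene" or "top" or "wrist"; returns the picture (400x640x3 uint8, red, green, blue); there is no depth.
- robot.get_calibration(name): a dict with "fx", "fy", "cx", "cy" (pixels), "k1" (the pictures are not rectified: a ray, as slopes to the right and down, at radius r is drawn at 1 + k1 r^2 times it, then the intrinsics apply), "extrinsics" (4x4, takes a point from camera to world coordinates). Camera axes: x right, y down, z forward; pixel columns grow to the right and rows downward; lengths in m; the calibration is good to about 2 mm. A picture is of the moment at which its call begins: read the wrist's pose just before it. get_calibration takes no time and is no camera call; for the wrist camera it gives the pose at the moment of the call.
- robot.job_done(): hands the job in, once; it reports no verdict.
The state is a dict: "clock": time; "q": joint angles; "joint_velocities": joint speeds; "effort": joint torques, N m; "tool_pos": TCP position; "orientation": TCP orientation; "contact_force": force on the tool from outside, world axes, zero at the start; "wrist_torque": the same for the moment, N m; "width": finger opening in m.
Only numpy, scipy, OpenCV 4.12 (cv2) and the standard library are available. Lean on these libraries where they do the work, as an engineer would, in place of code of your own. Each camera call takes 0.05 s, during which the arm holds its last target. There are 200 camera calls.

TASK

Set up the locating post of the checking fixture: with the forked keeper swung out of the way, thread the three spacer rings down the stepped post in order, the wide collar first, then the flat washer, then the narrow bushing, lowering each one fully home rather than letting it fall. Then swing the keeper back round the neck of the post, over the stack, until it meets its stop. Leave all other things on the table where they are.

Things in the scene. Friction and masses are not known exactly. Their poses are not given: they have to be found in the camera images.
- fixture: Fixed dark steel base plate 10 mm thick carrying the locating post, a pivot column and the keeper. Origin on the post's axis at table height; z up. In its frame the plate spans x -55..117, y +-55 mm. A dark block 26 x 22 mm, top at z 28, stands at x 96, y 40. Rings fully home have their centres on the axis at z 20 (collar, on the plate), 36 (washer), 51 (bushing); stack top z 60.
- post_tip (a point): Tip of the fixed steel locating post, on its axis, 74 mm above the table. The post is 24 mm in diameter from the plate (z 10) to a bevelled shoulder at z 28, then 16 mm up to z 66, then a cone to 8 mm at the tip.
- pivot (a point): Keeper's hinge axis: top of the fixed pivot column (diameter 28 mm), 63 mm above the table, at x +85, y 0 mm in the fixture frame.
- keeper (a joint): Angle (rad, 0 to 1.75) of the forked keeper, a flat steel arm 63 to 69 mm above the table, stays where left. 0 = at its stop: it points from the pivot to the fixture's -x, fork round the post just over the stack. Opens to the fixture's -y (anticlockwise from above). Reaches 142 mm from the pivot; from its centre line 12 mm wide on the closing side, 24 on the other.
- keeper_knob (a point): Middle of the keeper's upright black knob (diameter 18, height 30 mm; this point 15 mm below its top, 84 mm over the table), 128 mm from the hinge axis; can be pinched from above. At joint 0 it lies at x -43, y 0 mm in the fixture frame and has the fixture's axes; it turns with the keeper.
- collar: Wide steel collar: ring, outside diameter 60, bore 28, height 20 mm, 0.34 kg. Origin at its centre (10 mm above its underside), z along its axis. Lies flat on the table at the start.
- washer: Flat steel washer: outside diameter 50, bore 20, height 12 mm. Origin at its centre, z along its axis. Lies flat on the table.
- bushing: Narrow steel bushing: outside diameter 36, bore 20, height 18 mm. Origin at its centre, z along its axis. Stands on the table.
- sleeve: Bystander: spare steel sleeve, outside diameter 44, bore 12 (too narrow for the post), height 30 mm, standing on the table. Origin at its centre.
- thumb_nut: Bystander: black thumb nut, diameter 44 mm, 30 mm high. Origin under its centre.
- gauge_block: Bystander: loose steel block 35 x 20 x 30 mm high. Origin under its centre.
- probe: Bystander: loose dark touch probe standing upright, foot diameter 40 mm, 80 mm tall, easily tipped. Origin under its centre.
- driver: Bystander: loose screwdriver 180 mm long with black handle, lying behind the fixture. Origin at its middle, long axis x.
- tower_left: Fixed aluminium tower (52 mm square foot) with a toggle clamp: spindle arm out to 44 mm along its -x, orange handle leaning to its +x by 36 mm, 158 mm tall. Origin under its centre.
- tower_right: A second fixed tower with a toggle clamp, same as the left one.
- tray: Fixed small grey open tray of screws, 75 x 60 x 25 mm high. Origin under its centre.
There are look-alikes about, which are no part of the job. Leave any green or orange look-alike of the bushing alone.

How it is judged:
By the outcome, as a careful person would: the job done as asked, in the order asked, and still so for the second after the job is handed in, with the robot touching nothing.
It also fails if it takes over 72 s, if anything falls off the work surface, if the arm or the gripper's body presses on something with over 40 N, if the wrist force passes 120 N, or if a joint passes its speed limit or range.

## Working session

There is one attempt and no reset: what is moved stays moved. The work goes in short steps, Python scripts to look and compute and a tool call to move; the robot and the scene stay as the last step left them, time stands still between calls to the robot, and variables do not carry over. Pictures are saved under pics/ and viewed, about 8 in all and at most 12, crops included, and the job is handed in when it is done.

Besides the shell and the picture viewer there is one more tool, called after "Request:" as name(argument=value, ...) on one line, values as JSON. send_rows: Moves the arm, as the interface text tells. Its arguments: {"type":"object","properties":{"deltas":{"type":"string"}},"required":["deltas"]}

```bash
mkdir -p pics; ls; python3 - <<'E'
from cell import robot
import cv2,numpy as np
print(robot.read_state())
for n in("scene","top"):
    c=robot.get_calibration(n);print(n,{k:(np.round(v,4).tolist() if k=="extrinsics" else v) for k,v in c.items()})
    cv2.imwrite(f"pics/{n}0.png",robot.grab_frame(n)[:,:,::-1])
E
```

```text
pics
{'clock': 0.0, 'q': array([-1.26127711e+00,  5.28263024e-02,  1.40174059e+00,  1.86220805e-05,
        1.68859014e+00, -7.03035340e-02]), 'joint_velocities': array([-0.00081878, -0.00111886,  0.00183793,  0.00070393, -0.00129052,
       -0.00135347]), 'effort': array([-3.10640142e-03, -3.81671941e+01, -3.60189629e+01, -4.65203266e-04,
        6.22453052e-03, -2.40194254e-05]), 'tool_pos': array([ 0.19457885, -0.48728479,  0.23046989]), 'orientation': array([-3.08358176e+00, -5.92754028e-01,  2.64239895e-04]), 'contact_force': array([ 0.53691921, -1.21768789, -0.19515989]), 'wrist_torque': array([-0.02966843, -0.04124247, -0.02444743]), 'width': 0.08519637193755915}
scene {'fx': 372.92164790153197, 'fy': 372.92164790153197, 'cx': 318.4416581601419, 'cy': 200.95454347747784, 'k1': 0.0022223807921050074, 'extrinsics': [[0.8221, 0.367, -0.4353, 0.9956], [0.5694, -0.5376, 0.622, -0.6777], [-0.0057, -0.7591, -0.6509, 0.7571], [0.0, 0.0, 0.0, 1.0]]}
top {'fx': 368.20036170603817, 'fy': 368.20036170603817, 'cx': 322.8696327255497, 'cy': 197.91228677811253, 'k1': -0.03326833100545585, 'extrinsics': [[-0.0131, -0.9886, 0.1498, 0.4266], [-0.9997, 0.0157, 0.0163, -0.0362], [-0.0184, -0.1495, -0.9886, 1.0575], [0.0, 0.0, 0.0, 1.0]]}
```

View pics/top0.png

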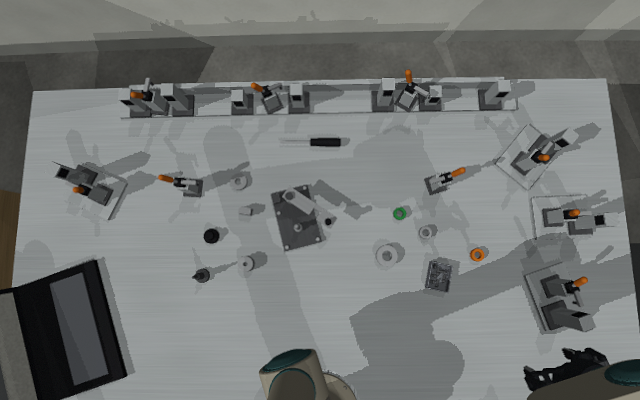

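View pics/scene0.png

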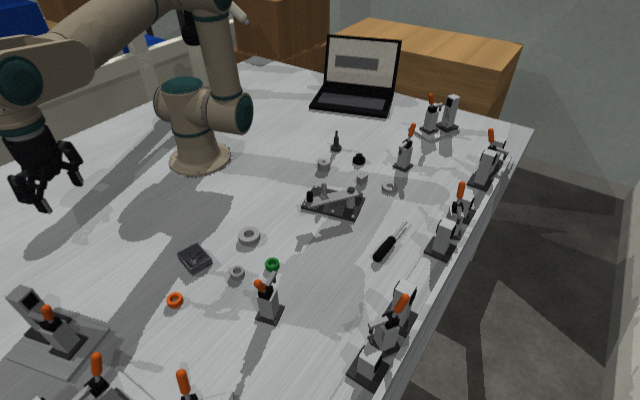

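Top view: fixture near (298,217) with its post about (298,227), pivot about (290,195) and knob about (328,221). The likely collar is at (387,254), likely bushing at (427,232), likely washer at (240,181) and likely sleeve at (248,263). Next I'll zoom in.

```bash
cat > h.py <<'E'
from cell import robot
import cv2,numpy as np
def ray(c,u,v):
    d=np.array([(u-c['cx'])/c['fx'],(v-c['cy'])/c['fy']]);s=d.copy()
    for _ in range(5): s=d/(1+c['k1']*(s@s))
    E=np.array(c['extrinsics']);return E[:3,3],E[:3,:3]@np.r_[s,1]
def p2w(c,u,v,z):
    o,r=ray(c,u,v);return o+r*(z-o[2])/r[2]
def w2p(c,p):
    E=np.array(c['extrinsics']);q=E[:3,:3].T@(np.array(p)-E[:3,3]);s=q[:2]/q[2];s=s*(1+c['k1']*(s@s))
    return np.array([c['fx']*s[0]+c['cx'],c['fy']*s[1]+c['cy']])
def crop(n,u0,v0,u1,v1,k,out,im=None):
    im=robot.grab_frame(n)[:,:,::-1] if im is None else im
    cv2.imwrite(out,cv2.resize(im[v0:v1,u0:u1],None,fx=k,fy=k,interpolation=cv2.INTER_CUBIC))
E
python3 - <<'E'
from h import *
im=cv2.imread("pics/top0.png");crop("top",190,130,500,300,2.58,"pics/topz.png",im)
c=robot.get_calibration("top")
for n,u,v,z in [("collar",387,254,.02),("bush",427,232,.018),("washer",240,181,.012),("sleeve",248,263,.03),("post",298,227,.074),("knob",328,221,.099),("pivot",289,195,.069)]: print(n,p2w(c,u,v,z).round(3))
E
```

```text
collar [ 0.423 -0.195  0.02 ]
bush [ 0.483 -0.31   0.018]
washer [0.639 0.222 0.012]
sleeve [0.404 0.19  0.03 ]
post [0.498 0.048 0.074]
knob [ 0.511 -0.033  0.099]
pivot [0.586 0.072 0.069]
```

View pics/topz.png

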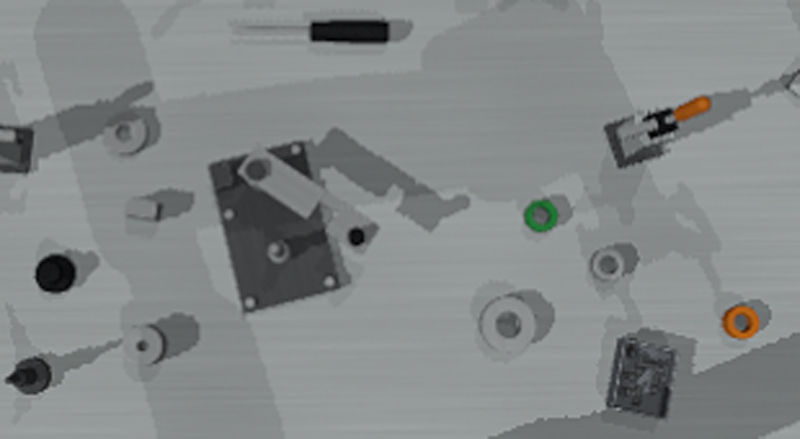

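The silver ring at (427,232) has a bushing's bore. The ring at (248,263) is tall with a small bore, so it is the sleeve, and the flat ring at (240,181) is the washer. The keeper is part-open, at about 0.69 rad. Now a move helper and the wrist camera geometry.

```bash
cat >> h.py <<'E'
from scipy.spatial.transform import Rotation as R
def T():
    s=robot.read_state();return s,np.array(s['tool_pos']),R.from_rotvec(s['orientation'])
def target(yaw): # tool x at yaw(deg), z down
    c,s=np.cos(np.radians(yaw)),np.sin(np.radians(yaw));return R.from_matrix(np.array([[c,s,0],[s,-c,0],[0,0,-1]]))
def delta(p,yaw):
    "row from present pose to p (m), tool x at yaw deg (mod 180 nearest)"
    s,t,r=T();best=min((r.inv()*target(yaw+k) for k in(0,180)),key=lambda q:q.magnitude())
    x=r.as_matrix()[:,0];print("yaw now",np.degrees(np.arctan2(x[1],x[0])).round(1),"q6",s['q'][5].round(2))
    d=r.inv().apply(np.array(p)-t)*100;print("delta",d.round(2),best.as_rotvec(degrees=True).round(1))
E
python3 - <<'E'
from h import *
s,t,r=T();c=robot.get_calibration("wrist");E=np.array(c['extrinsics'])
print({k:v for k,v in c.items() if k!='extrinsics'});print((r.as_matrix().T@E[:3,:3]).round(3),r.inv().apply(E[:3,3]-t).round(4))
delta([.50,.02,.30],0); delta([.50,.02,.30],20)
E
```

```text
{'fx': 296.6611138255284, 'fy': 296.6611138255284, 'cx': 320.24918034529117, 'cy': 200.28598975415235, 'k1': -0.03253259574552424}
[[-0.    -0.946 -0.324]
 [ 1.    -0.     0.001]
 [-0.001 -0.324  0.946]] [ 0.0831  0.0007 -0.1413]
yaw now 21.8 q6 -0.07
delta [ 47.17 -35.8   -6.89] [-0.1  0.  21.8]
yaw now 21.8 q6 -0.07
delta [ 47.17 -35.8   -6.89] [-0.1 -0.   1.8]
```

Request:
send_rows(deltas="47.2 -35.8 -6.9 0 0 7 -1;47.2 -35.8 -6.9 0 0 7 -1;47.2 -35.8 -6.9 0 0 7 -1;47.2 -35.8 -6.9 0 0 7 -1;47.2 -35.8 -6.9 0 0 7 -1;47.2 -35.8 -6.9 0 0 7 -1;47.2 -35.8 -6.9 0 0 7 -1;47.2 -35.8 -6.9 0 0 7 -1;47.2 -35.8 -6.9 0 0 7 -1;47.2 -35.8 -6.9 0 0 7 -1")

```text
clock: 0.93
tool_pos: [0.4084, -0.1312, 0.2794]
orientation: [-3.114, -0.403, 0.0]
contact_force: [0.5, -0.1, 0.2]
width: 0.0852
```

```bash
python3 - <<'E'
from h import *
delta([.50,.02,.30],15)
E
```

```text
yaw now 14.8 q6 0.92
delta [ 12.71 -12.29  -2.04] [-0.1  0.  -0.2]
```

Request:
send_rows(deltas="12.7 -12.3 -2 0 0 0 -1;12.7 -12.3 -2 0 0 0 -1;12.7 -12.3 -2 0 0 0 -1;12.7 -12.3 -2 0 0 0 -1;12.7 -12.3 -2 0 0 0 -1;12.7 -12.3 -2 0 0 0 -1")

```text
clock: 1.43
tool_pos: [0.5007, 0.0227, 0.2989]
orientation: [-3.113, -0.41, 0.002]
contact_force: [-0.2, 0.2, -0.5]
width: 0.0854
```

```bash
python3 - <<'E'
from h import *
print(T()[1], np.abs(T()[0]['joint_velocities']).max());c=robot.get_calibration("wrist")
for n,p in dict(post=(.498,.048,.074),knob=(.511,-.033,.099),piv=(.586,.072,.069)).items(): print(n,w2p(c,p).round())
im=robot.grab_frame("wrist")[:,:,::-1];cv2.imwrite("pics/w1.png",im)
E
```

```text
[0.50069    0.02266234 0.29892081] 0.07074813961189057
post [300. 165.]
knob [367. 177.]
piv [298.  88.]
```

View pics/w1.png

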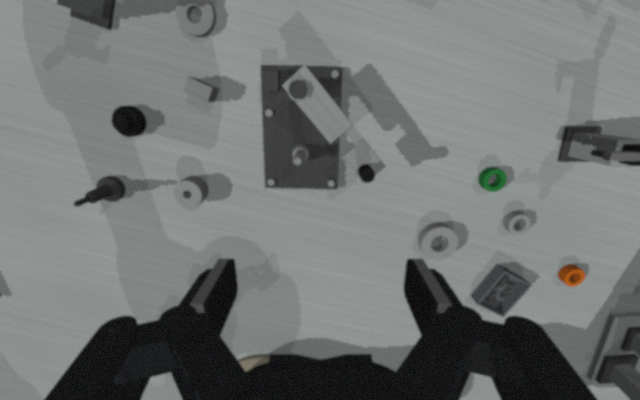

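Wrist view: plate spans about (262..342, 66..188), knob at (366,173), pivot at (299,88), post at about (300,152), collar at (439,240), bushing at (517,222), washer at (197,18). I'll measure these more exactly.

```bash
python3 - <<'E'
from h import *
im=cv2.imread("pics/w1.png");c=robot.get_calibration("wrist")
crop("",245,50,395,200,4,"pics/w1z.png",im)
# plate from corners estimate in world, z=.01
g=cv2.cvtColor(im,6)
m=cv2.inRange(g,0,75);m[:,:240]=0;m[:,345:]=0;m[200:]=0;m[:55]=0
m=cv2.morphologyEx(m,cv2.MORPH_CLOSE,np.ones((5,5)))
cs=max(cv2.findContours(m,0,2)[0],key=cv2.contourArea)
w=np.array([p2w(c,*q[0],.01)[:2] for q in cs],np.float32)
(cx,cy),(a,b),th=cv2.minAreaRect(w*1000);print("plate",cx,cy,a,b,th)
for n,u,v,z in [("post",300,150,.074),("knob",366,173,.099),("piv",299,88,.069),("collar",439,240,.02),("bush",517,221,.018),("washer",198,18,.012)]: print(n,p2w(c,u,v,z).round(4))
E
```

```text
plate 532.4129638671875 57.403419494628906 168.3270721435547 108.08004760742188 14.680015563964844
post [0.516  0.0504 0.074 ]
knob [ 0.5141 -0.0319  0.099 ]
piv [0.5858 0.0689 0.069 ]
collar [ 0.4252 -0.1936  0.02  ]
bush [ 0.4865 -0.3018  0.018 ]
washer [0.6365 0.2184 0.012 ]
```

View pics/w1z.png

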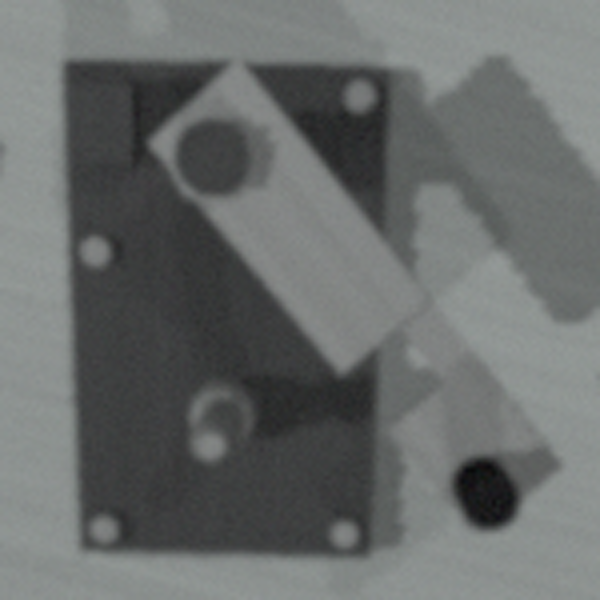

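```bash
python3 - <<'E'
from h import *
c=robot.get_calibration("wrist");print(p2w(c,297,161.7,.074),p2w(c,298.2,89.2,.069))
delta([.514,-.032,.17],75)
E
```

```text
[0.50082654 0.05053127 0.074     ] [0.58426442 0.06951264 0.069     ]
yaw now 14.9 q6 1.28
delta [1.000e-02 5.500e+00 1.288e+01] [ -0.1   0.  -60.1]
```

Request:
send_rows(deltas="0 5.5 4 0 0 -60 -0.2;0 5.5 8 0 0 -60 -0.2;0 5.5 12.9 0 0 -60 -0.2;0 5.5 12.9 0 0 -60 -0.2;0 5.5 12.9 0 0 -60 -0.2;0 5.5 12.9 0 0 -60 -0.2;0 5.5 12.9 0 0 -60 -0.2;0 5.5 12.9 0 0 -60 -0.2;0 5.5 12.9 0 0 -60 -0.2;0 5.5 12.9 0 0 -60 -0.2")

```text
clock: 2.32
tool_pos: [0.5131, -0.0336, 0.1696]
orientation: [-2.493, -1.909, 0.002]
contact_force: [-1.1, 0.0, 0.1]
width: 0.0512
```

```bash
python3 - <<'E'
from h import *
im=robot.grab_frame("wrist");c=robot.get_calibration("wrist")
cv2.imwrite("pics/w2.png",im[:,:,::-1]);print(w2p(c,[.514,-.032,.099]),T()[0]['width'])
delta([.514,-.032,.079],75)
E
```

```text
[320.77824021 210.68322168] 0.05105038882454715
yaw now 74.7 q6 0.13
delta [0.15 0.06 9.07] [-0.1 -0.  -0.3]
```

View pics/w2.png

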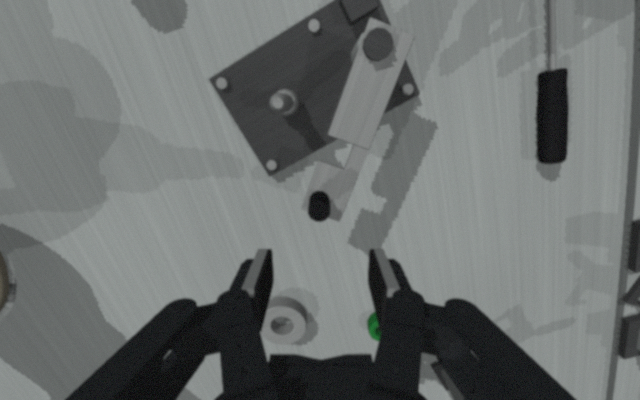

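Knob top at (319,210), against a predicted (321,211), so the tool is aligned. The post tip is at about (277,102). Descending and caging the knob.

Request:
send_rows(deltas="0.1 0.1 3 0 0 0 -0.2;0.1 0.1 6 0 0 0 -0.2;0.1 0.1 8 0 0 0 -0.2;0.1 0.1 9 0 0 0 -0.2;0.1 0.1 9 0 0 0 0.2;0.1 0.1 9 0 0 0 0.45;0.1 0.1 9 0 0 0 0.45;0.1 0.1 9 0 0 0 0.45")

```text
clock: 3.03
tool_pos: [0.5151, -0.0329, 0.0814]
orientation: [2.498, 1.906, 0.001]
contact_force: [-0.4, -0.5, 1.4]
width: 0.0239
```

```bash
python3 - <<'E'
from h import *
s,t,r=T();print(t,s['width'],s['contact_force'])
P=np.array([.584,.070])
for a in np.radians([235,240,245,250,255,260,265,270,275,278]):
    p=P+.128*np.array([np.cos(a),np.sin(a)]);d=r.inv().apply(np.r_[p,.08]-t)*100;print(np.degrees(a).round(),d.round(1))
E
```

```text
[ 0.51514889 -0.0328887   0.08144813] 0.02387983012329622 [-0.42823315 -0.50085289  1.41575172]
235.0 [-0.3 -0.4  0.1]
240.0 [-0.6  0.7  0.1]
245.0 [-0.9  1.8  0.1]
250.0 [-1.   2.9  0.1]
255.0 [-1.1  4.   0.1]
260.0 [-1.   5.1  0.1]
265.0 [-0.9  6.2  0.1]
270.0 [-0.6  7.3  0.1]
275.0 [-0.3  8.4  0.1]
278.0 [-0.   9.   0.1]
```

Request:
send_rows(deltas="-0.6 0.7 0 0 0 0 0.45;-0.9 1.8 0 0 0 0 0.45;-1 2.9 0 0 0 0 0.45;-1.1 4 0 0 0 0 0.45;-1 5.1 0 0 0 0 0.45;-0.9 6.2 0 0 0 0 0.45;-0.6 7.3 0 0 0 0 0.45;-0.3 8.4 0 0 0 0 0.45;0 9 0 0 0 0 0.45;0 9 0 0 0 0 0.45")

```text
clock: 3.87
tool_pos: [0.6033, -0.0569, 0.082]
orientation: [2.497, 1.905, 0.003]
contact_force: [-0.4, 1.2, -0.1]
width: 0.0234
```

Request:
send_rows(deltas="0 0 -4 0 0 0 0.45;0 0 -8 0 0 0 0.2;0 0 -12 0 0 0 -1;0 0 -12 0 0 0 -1;0 0 -12 0 0 0 -1")

```text
clock: 4.28
tool_pos: [0.6041, -0.0573, 0.2061]
orientation: [2.492, 1.902, 0.011]
contact_force: [0.3, 0.1, -0.6]
width: 0.0695
```

```bash
python3 - <<'E'
from h import *
delta([.4245,-.194,.20],14.5)
E
```

```text
yaw now 74.7 q6 0.11
delta [-17.93 -13.72   0.46] [ 0.4 -0.4 60.2]
```

Request:
send_rows(deltas="-17.9 -13.7 0.5 0.4 -0.4 60 -1;-17.9 -13.7 0.5 0.4 -0.4 60 -1;-17.9 -13.7 0.5 0.4 -0.4 60 -1;-17.9 -13.7 0.5 0.4 -0.4 60 -1;-17.9 -13.7 0.5 0.4 -0.4 60 -1;-17.9 -13.7 0.5 0.4 -0.4 60 -1;-17.9 -13.7 0.5 0.4 -0.4 60 -1;-17.9 -13.7 0.5 0.4 -0.4 60 -1;-17.9 -13.7 0.5 0.4 -0.4 60 -1;-17.9 -13.7 0.5 0.4 -0.4 60 -1")

```text
clock: 5.12
tool_pos: [0.4241, -0.1936, 0.1983]
orientation: [-3.116, -0.398, 0.003]
contact_force: [0.4, 0.7, 0.3]
width: 0.0854
```

```bash
python3 - <<'E'
from h import *
s,t,r=T();print(t)
im=robot.grab_frame("wrist");c=robot.get_calibration("wrist")
cv2.imwrite("pics/w3.png",im[:,:,::-1]);print(w2p(c,[.4245,-.194,.02]))
E
```

```text
[ 0.42405268 -0.19364241  0.19832262]
[319.83987801 177.46578162]
```

View pics/w3.png

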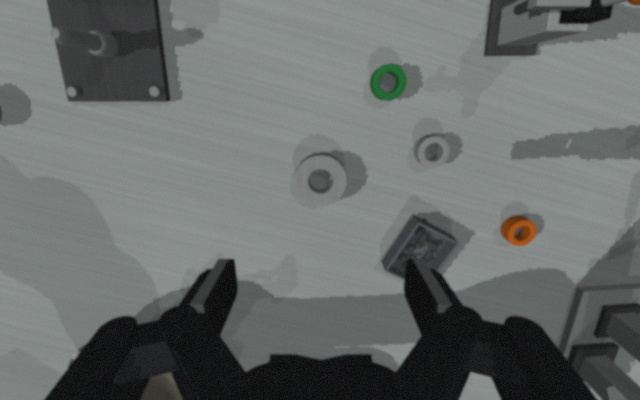

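Collar bore at (320,181), bushing at (433,150), post tip at about (95,42). Fitting ellipses to these for sub-pixel centres.

```bash
cat >> h.py <<'E'
def bore(im,u,v,c,z,half=14):
    "centre of the dark bore near u,v; world pt at plane z, major axis mm"
    u,v=int(u),int(v);g=cv2.cvtColor(im,6);k=6
    a=cv2.resize(g[v-half:v+half,u-half:u+half],None,fx=k,fy=k,interpolation=2)
    t,m=cv2.threshold(a,0,255,cv2.THRESH_BINARY_INV+cv2.THRESH_OTSU)
    n,l,st,ce=cv2.connectedComponentsWithStats(m)
    cc=min((i for i in range(1,n) if st[i,4]>150),key=lambda i:np.hypot(*(ce[i]-half*k)))
    e=cv2.fitEllipse(max(cv2.findContours((l==cc).astype('uint8'),0,1)[0],key=len))
    q=np.array([u,v])-half+(np.array(e[0])+.5)/k-.5;w=p2w(c,*q,z)
    d=np.linalg.norm(np.array(c['extrinsics'])[:3,3]-w);print("bore px",q.round(1),"axes mm",(np.array(e[1])/k*d/c['fx']*1000).round(1),"world",w.round(4));return w
E
python3 - <<'E'
from h import *
im=cv2.imread("pics/w3.png");c=robot.get_calibration("wrist")
w=bore(im,320,181,c,.02,18);b=bore(im,433,151,c,.018,12)
delta([w[0],w[1],.03],14.5)
E
```

```text
bore px [319.9 181.1] axes mm [27.1 27.7] world [ 0.4205 -0.1951  0.02  ]
bore px [433.2 151.9] axes mm [19.7 22.7] world [ 0.4834 -0.3064  0.018 ]
yaw now 14.8 q6 0.81
delta [-0.37  0.05 16.85] [-0.   0.1  0.3]
```

Request:
send_rows(deltas="-0.4 0.1 4 0 0 0 -1;-0.4 0.1 8 0 0 0 -1;-0.4 0.1 12 0 0 0 -1;-0.4 0.1 15 0 0 0 -1;-0.4 0.1 18 0 0 0 -1;-0.4 0.1 19.6 0 0 0 -1;-0.4 0.1 19.6 0 0 0 -1;-0.4 0.1 19.6 0 0 0 -1")

```text
clock: 5.83
tool_pos: [0.4196, -0.1951, 0.0018]
orientation: [-3.114, -0.406, 0.006]
contact_force: [-0.6, -0.4, -0.4]
width: 0.0855
```

Request:
send_rows(deltas="0 0 0 0 0 0 1;0 0 0 0 0 0 1;0 0 0 0 0 0 1;0 0 0 0 0 0 1;0 0 0 0 0 0 1;0 0 0 0 0 0 1")

```text
clock: 6.33
tool_pos: [0.4209, -0.1958, 0.0041]
orientation: [3.115, 0.406, -0.001]
contact_force: [-1.7, 0.5, 6.8]
width: 0.0565
```

Request:
send_rows(deltas="0 0 -2 0 0 0 1;0 0 -5 0 0 0 1;0 0 -9 0 0 0 1;0 0 -13 0 0 0 1;0 0 -16 0 0 0 1;0 0 -16 0 0 0 1;0 0 -16 0 0 0 1")

```text
clock: 6.92
tool_pos: [0.4218, -0.1961, 0.1664]
orientation: [3.111, 0.406, 0.006]
contact_force: [-0.2, 0.1, -3.8]
width: 0.0565
```

```bash
python3 - <<'E'
from h import *
s,t,r=T();print(t,s['width'],s['contact_force'])
im=robot.grab_frame("wrist");cv2.imwrite("pics/w4.png",im[:,:,::-1])
E
```

```text
[ 0.42183883 -0.19612718  0.16644001] 0.05650294463905158 [-0.20942576  0.14757432 -3.77869266]
```

View pics/w4.png

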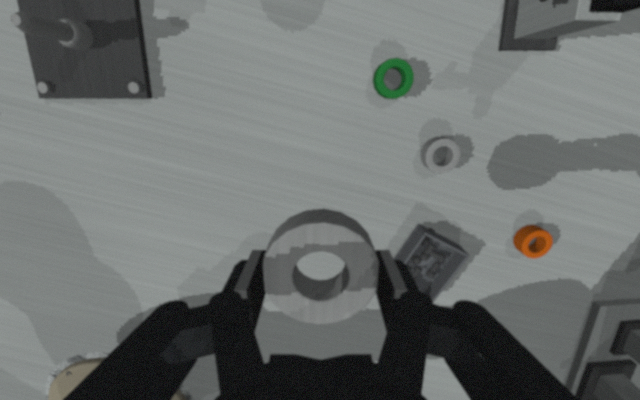

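Collar is held level, with its top face centred at about (321,273). Computing its in-hand offset and the move above the post.

```bash
python3 - <<'E'
from h import *
s,t,r=T();c=robot.get_calibration("wrist")
w=p2w(c,321,273,t[2]+.016);print("inhand tool mm",(r.inv().apply(w-t)*1000).round(1))
delta([.5015,.050,.23],14.5)
E
```

```text
inhand tool mm [  2.7   1.2 -16. ]
yaw now 14.9 q6 0.8
delta [ 14.1  -21.66  -6.61] [ 0.1 -0.   0.4]
```

Request:
send_rows(deltas="14.1 -21.7 -6.6 0 0 0.4 1;14.1 -21.7 -6.6 0 0 0.4 1;14.1 -21.7 -6.6 0 0 0.4 1;14.1 -21.7 -6.6 0 0 0.4 1;14.1 -21.7 -6.6 0 0 0.4 1;14.1 -21.7 -6.6 0 0 0.4 1;14.1 -21.7 -6.6 0 0 0.4 1;14.1 -21.7 -6.6 0 0 0.4 1;14.1 -21.7 -6.6 0 0 0.4 1;14.1 -21.7 -6.6 0 0 0.4 1")

```text
clock: 7.8
tool_pos: [0.5007, 0.0498, 0.228]
orientation: [3.115, 0.395, -0.005]
contact_force: [0.1, -0.1, -2.6]
width: 0.0568
```

```bash
python3 - <<'E'
from h import *
s,t,r=T();print(t)
im=robot.grab_frame("wrist")[:,:,::-1].copy();c=robot.get_calibration("wrist");cv2.imwrite("pics/w5.png",im)
p=w2p(c,[.5015,.05,.074]);print(p)
a=cv2.resize(im[100:340,220:420],None,fx=2.5,fy=2.5,interpolation=2)
u,v=p.astype(int);b=cv2.resize(im[v-20:v+20,u-20:u+20],(300,300),interpolation=2)
cv2.imwrite("pics/w5z.png",np.hstack([a,cv2.copyMakeBorder(b,0,300,0,0,0)]))
print(u-20,v-20)
E
```

```text
[0.50069042 0.04982641 0.22797882]
[318.87929963 182.56956583]
298 162
```

View pics/w5z.png

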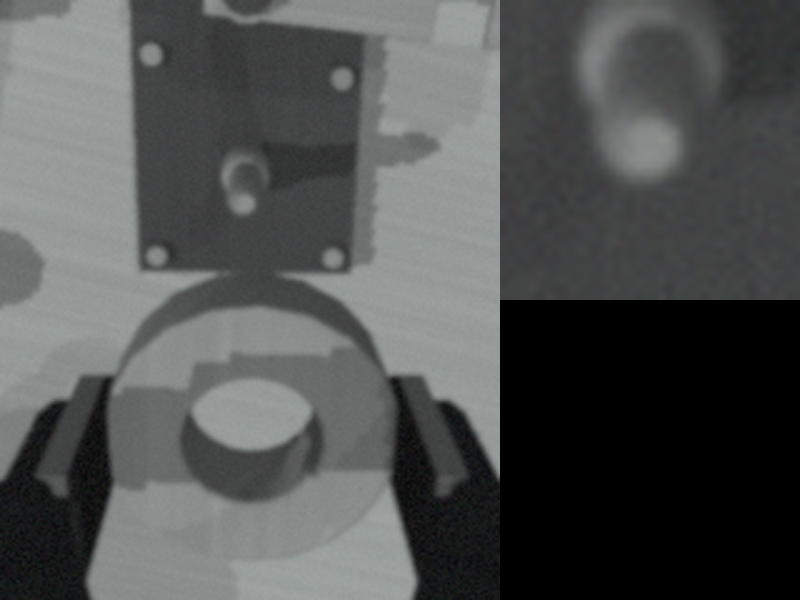

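```bash
python3 - <<'E'
from h import *
s,t,r=T();c=robot.get_calibration("wrist")
w=p2w(c,321,275.3,t[2]+.016);p=p2w(c,317.3,181.7,.074)
print(r.inv().apply(w-t).round(4),p.round(4), "move tool cm",r.inv().apply(p-w)*100, "tilt",(r.as_matrix()[:,2]).round(4))
E
```

```text
[ 0.0015  0.0012 -0.016 ] [0.502  0.0518 0.074 ] move tool cm [ 0.07430746 -0.32981553 17.03246722] tilt [-0.0026 -0.0015 -1.    ]
```

Request:
send_rows(deltas="0.1 -0.3 3 0 0 0 1;0.1 -0.3 6 0 0 0 1;0.1 -0.3 9 0 0 0 1;0.1 -0.3 12 0 0 0 1;0.1 -0.3 13.5 0 0 0 1;0.1 -0.3 15 0 0 0 1;0.1 -0.3 16 0 0 0 1;0.1 -0.3 17 0 0 0 1;0.1 -0.3 17.2 0 0 0 1;0.1 -0.3 17.2 0 0 0 1")

```text
clock: 8.68
tool_pos: [0.5003, 0.052, 0.0559]
orientation: [3.116, 0.393, -0.006]
contact_force: [-0.1, 0.2, -1.7]
width: 0.0566
```

```bash
python3 - <<'E'
from h import *
s,t,r=T();print(t,s['contact_force'])
im=robot.grab_frame("wrist")[:,:,::-1];crop("",250,200,400,340,4,"pics/w6.png",im)
E
```

```text
[0.5002677  0.05199503 0.05590647] [-0.11766181  0.24899553 -1.65826831]
```

View pics/w6.png

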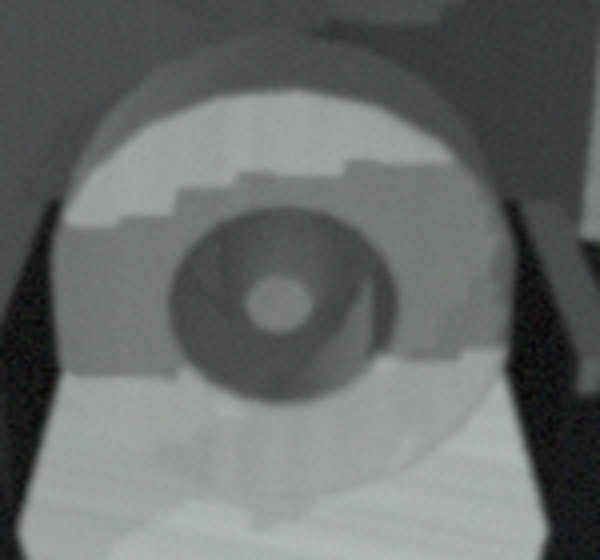

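Through the bore, the tip disc is at (279,305) and the bore centre at (283,304), an offset of about 0.5–1 mm. Correcting that and lowering.

Request:
send_rows(deltas="0.05 -0.05 0.3 0 0 0 1;0.05 -0.05 0.8 0 0 0 1;0.05 -0.05 1.3 0 0 0 1;0.05 -0.05 1.8 0 0 0 1;0.05 -0.05 2.2 0 0 0 1;0.05 -0.05 2.6 0 0 0 1;0.05 -0.05 3 0 0 0 1;0.05 -0.05 3.4 0 0 0 1;0.05 -0.05 3.8 0 0 0 1;0.05 -0.05 3.9 0 0 0 1")

```text
clock: 9.57
tool_pos: [0.5007, 0.0527, 0.0169]
orientation: [3.116, 0.393, -0.005]
contact_force: [-0.3, 0.3, -3.1]
width: 0.0568
```

Request:
send_rows(deltas="0 0 0.1 0 0 0 1;0 0 0.2 0 0 0 1;0 0 0.25 0 0 0 1;0 0 0.3 0 0 0 1;0 0 0.3 0 0 0 1")

```text
clock: 9.98
tool_pos: [0.5008, 0.0527, 0.0141]
orientation: [3.116, 0.393, -0.005]
contact_force: [-0.6, -0.1, -0.8]
width: 0.0567
```

Request:
send_rows(deltas="0 0 0.05 0 0 0 1;0 0 0.1 0 0 0 1;0 0 0.1 0 0 0 1")

```text
clock: 10.23
tool_pos: [0.5009, 0.0527, 0.0141]
orientation: [3.116, 0.393, -0.005]
contact_force: [-6.0, -0.6, 6.8]
width: 0.0567
```

Request:
send_rows(deltas="0 0 0 0 0 0 -0.7;0 0 0 0 0 0 -0.8;0 0 0 0 0 0 -0.8;0 0 -0.5 0 0 0 -0.8;0 0 -2 0 0 0 -0.8;0 0 -5 0 0 0 -0.8;0 0 -9 0 0 0 -0.8;0 0 -13 0 0 0 -0.8;0 0 -17 0 0 0 -0.8;0 0 -19 0 0 0 -0.8")

```text
clock: 11.07
tool_pos: [0.5028, 0.0531, 0.2103]
orientation: [3.115, 0.393, 0.008]
contact_force: [0.2, 0.5, 1.4]
width: 0.077
```

```bash
python3 - <<'E'
from h import *
s,t,r=T();print(t,s['width'])
im=robot.grab_frame("wrist")[:,:,::-1];c=robot.get_calibration("wrist");cv2.imwrite("pics/w7.png",im)
print(w2p(c,[.502,.0525,.074]),w2p(c,[.502,.0525,.03]))
delta([.637,.218,.24],14.5);delta([.637,.218,.24],60);delta([.637,.218,.24],105)
E
```

```text
[0.50276237 0.05305902 0.21031438] 0.07695013993539844
[318.8957038  191.06710401] [318.90412399 179.91878826]
yaw now 14.4 q6 1.35
delta [ 17.02 -12.65  -2.6 ] [ 0.2 -0.5 -0.1]
yaw now 14.4 q6 1.35
delta [ 17.02 -12.65  -2.6 ] [  0.4  -0.4 -45.6]
yaw now 14.4 q6 1.35
delta [ 17.02 -12.65  -2.6 ] [-0.2 -0.6 89.4]
```

Request:
send_rows(deltas="17 -12.7 -2.6 0 0 0 -1;17 -12.7 -2.6 0 0 0 -1;17 -12.7 -2.6 0 0 0 -1;17 -12.7 -2.6 0 0 0 -1;17 -12.7 -2.6 0 0 0 -1;17 -12.7 -2.6 0 0 0 -1;17 -12.7 -2.6 0 0 0 -1;17 -12.7 -2.6 0 0 0 -1")

```text
clock: 11.78
tool_pos: [0.6365, 0.2184, 0.2392]
orientation: [3.114, 0.394, 0.013]
contact_force: [-1.4, 0.0, -0.1]
width: 0.0855
```

```bash
python3 - <<'E'
from h import *
s,t,r=T();print(t)
im=robot.grab_frame("wrist")[:,:,::-1].copy();c=robot.get_calibration("wrist");cv2.imwrite("pics/w8.png",im)
p=w2p(c,[.637,.218,.012]);print(p)
w=bore(im,*p,c,.012,18)
a=cv2.imread("pics/w7.png")[110:310,220:420]
cv2.imwrite("pics/w8c.png",np.hstack([cv2.resize(im[:300,:],None,fx=.78,fy=.78),cv2.resize(a,(300,234))]))
delta([w[0],w[1],.03],14.5)
E
```

```text
[0.63650592 0.21837208 0.23916359]
[318.6578097  168.92587812]
bore px [318.3 161.1] axes mm [34.9 45.4] world [0.6466 0.221  0.012 ]
yaw now 14.4 q6 1.6
delta [ 0.9  -0.14 20.99] [ 0.2 -0.5 -0.1]
```

View pics/w8c.png

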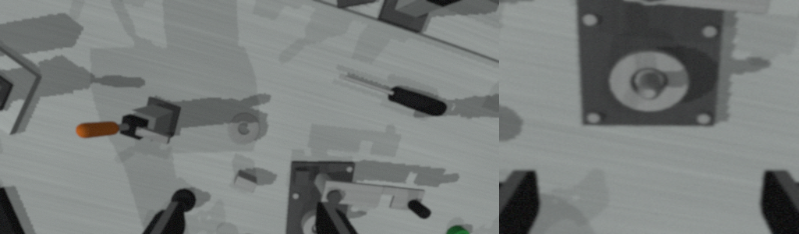

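Collar is home round the post. The washer shows at about (314,160), in the tower's shadow. That was view 11 of 12, so from here I rely on numeric checks.

```bash
cat >> h.py <<'E'
def circ(im,u,v,c,z,rmm,half=30,k=6,n=3,clahe=True):
    "Hough circles of radius rmm near u,v at plane z"
    u,v=int(u),int(v);g=cv2.cvtColor(im,6)[v-half:v+half,u-half:u+half]
    g=cv2.resize(cv2.GaussianBlur(g,(0,0),.8),None,fx=k,fy=k,interpolation=2)
    if clahe: g=cv2.createCLAHE(3,(4,4)).apply(g)
    d=np.linalg.norm(np.array(c['extrinsics'])[:3,3]-p2w(c,u,v,z));R0=rmm/1000/d*c['fx']*k
    h=cv2.HoughCircles(g,cv2.HOUGH_GRADIENT_ALT if 0 else cv2.HOUGH_GRADIENT,1,8,param1=60,param2=8,minRadius=int(R0*.9),maxRadius=int(R0*1.1))
    for q in (h[0][:n] if h is not None else []):
        p=np.array([u,v])-half+(q[:2]+.5)/k-.5;print(rmm,p.round(1),"r",(q[2]/R0*rmm).round(1),p2w(c,*p,z).round(4))
E
python3 - <<'E'
from h import *
im=cv2.imread("pics/w8.png");c=robot.get_calibration("wrist")
circ(im,315,160,c,.012,25);circ(im,315,160,c,.012,10)
g=cv2.cvtColor(im,6)[140:182:2,292:340:2]
for r in g: print(*["%3d"%x for x in r])
E
```

```text
25 [323.5 159.5] r 25.0 [0.6502 0.2151 0.012 ]
25 [323.2 155.2] r 27.1 [0.6554 0.2169 0.012 ]
25 [325.7 160.2] r 25.0 [0.6501 0.2122 0.012 ]
10 [313. 165.] r 10.1 [0.6401 0.2262 0.012 ]
10 [325. 164.] r 10.2 [0.6451 0.2118 0.012 ]
10 [312.3 166.5] r 9.2 [0.6381 0.2265 0.012 ]
 94  93  96  95  99  97  98  97  95  94  99  95  95  94  97  96  99 118 124 125 139 150 152 154
 94  95  93  93  94  94  95  94  97  97  93  98  97  97  96  96  96  96  98  99 117 137 144 150
 94  97  96  94  96  96  93  92  92  86  85  83  82  89  94  95  97  99  97  97 107 112 123 136
 93  94  97  93  92  92  81  81  79  81  83  84  85  83  81  88  93  98  96  97 104 112 111 110
 97  96  93  94  89  81  81  84  83  88  86  85  86  85  87  85  81  90  96  97 107 112 113 112
 97  94  94  91  77  83  86  86  88  84  87  84  85  87  84  89  82  84  90  94 105 108 109 113
 97  96  94  88  85  87  85  84  86  84  84  85  83  87  86  85  84  83  82  91  99 110 110 107
 96  96  89  82  84  86  86  84  86  87  88  86  87  84  87  83  88  88  85  86 103 110 110 111
 96  96  93  91  92  85  86  92 103 108 100  99  92  89
[... 492 characters left out ...]
 121 118 117 104 108 109 111
131 123 126 125 122 119 116  91  83  92  92  96  92  91 111 123 123 117 117 113 104 115 112 111
131 127 125 123 119 121 121 107  88  83  85  89  87 100 119 122 118 120 115 110 106 110 111 112
130 124 125 120 122 122 122 118 114  98  94  95 108 116 121 123 117 117 115 108 104 109 110 112
131 127 122 122 122 122 123 123 117 120 120 122 119 120 119 118 118 118 113 105 108 112 117 133
138 130 123 129 120 124 123 120 121 121 123 120 117 121 119 118 114 115 105 108 109 124 143 144
135 133 127 124 124 119 120 123 121 121 122 117 119 121 119 116 116 103 107 126 130 137 148 150
136 133 132 126 125 122 124 121 121 120 118 122 118 118 117 118 121 125 126 144 148 148 149 149
```

Washer bore read from the grid: about (312.6,164.4). Computing the grasp.

```bash
python3 - <<'E'
from h import *
c=robot.get_calibration("wrist");w=p2w(c,312.6,164.4,.012);print(w)
delta([w[0],w[1],.12],14.5)
E
```

```text
[0.64075591 0.22685335 0.012     ]
yaw now 14.4 q6 1.6
delta [ 0.56 -0.82 11.99] [ 0.2 -0.5 -0.1]
```

Request:
send_rows(deltas="0.6 -0.8 4 0.2 -0.5 0 -1;0.6 -0.8 8 0.2 -0.5 0 -1;0.6 -0.8 12 0.2 -0.5 0 -1;0.6 -0.8 12 0.2 -0.5 0 -1;0.6 -0.8 12 0.2 -0.5 0 -1")

```text
clock: 12.25
tool_pos: [0.6398, 0.2252, 0.1187]
orientation: [3.116, 0.391, -0.007]
contact_force: [0.5, -0.8, 0.9]
width: 0.0854
```

```bash
python3 - <<'E'
from h import *
s,t,r=T();print(t)
im=robot.grab_frame("wrist")[:,:,::-1].copy();c=robot.get_calibration("wrist");cv2.imwrite("pics/w9.png",im)
p=w2p(c,[.6408,.2268,.012]);print(p)
circ(im,*p,c,.012,25,half=50,k=4);circ(im,*p,c,.012,10,half=30)
u,v=p.astype(int);g=cv2.cvtColor(im,6)[v-36:v+36:3,u-39:u+39:3];print(u-39,v-36)
for r in g: print(*["%3d"%x for x in r])
E
```

```text
[0.63975056 0.22524919 0.11871931]
[318.01701099 197.74739642]
25 [317.5 194.2] r 25.3 [0.6439 0.228  0.012 ]
25 [317. 192.] r 23.4 [0.6458 0.229  0.012 ]
25 [317.2 196.8] r 27.3 [0.6415 0.2277 0.012 ]
10 [316.5 195. ] r 10.0 [0.643  0.2287 0.012 ]
10 [317.8 195.3] r 10.5 [0.643  0.2275 0.012 ]
10 [317.3 193.8] r 10.8 [0.6442 0.2283 0.012 ]
279 161
 98  98  95  95  98  98  98  95  99 100  98 100  98  97  94  96  94  97 104 123 125 126 147 155 154 154
 96  98  97 100  98  94  97  98  96  96  95  96  99  99  98 100  98  97 100  96  95  98 120 139 147 155
 95  96  94  95  98  97  97  97  97  96  90  78  75  72  78  85  92  96 101  99 102  98 106 111 118 123
 98  97  96  99  97  96  94  94  81  71  74  86  89  87  87  84  75  74  92  99  99 100 110 113 113 115
 98  95  98  95  96  98  98  79  80  86  89  90  86  87  85  87  87  87  77  87  96  98 104 110 114 112
100 101  98  93  97 100  81  81  85  86  89  84  86  88  85  84  87  87  86  78  83  94 102 107 109 112
 97  97  96  98  94  88  81  83  88  85  85  87  83  87  85  86  87  85  85  87  83  93 107 112 112 110
 97  98  96  96  91  
[... 1046 characters left out ...]
 125 125 122 123 123 123 123 119 123 118 120 118 122 113 116 115 147 152 149
139 137 138 135 136 133 127 127 124 123 126 123 120 121 122 119 119 119 122 124 135 154 153 154 155 155
139 140 140 139 139 139 136 126 123 125 124 121 121 122 116 121 121 124 133 147 154 150 151 152 150 152
139 136 141 137 138 138 142 137 132 129 129 124 124 122 124 131 136 138 139 151 153 153 151 155 153 150
135 135 138 135 138 139 139 139 141 139 139 139 137 138 142 141 141 144 144 154 152 155 153 156 155 152
141 145 145 146 147 146 144 148 147 146 147 146 148 151 153 154 150 153 152 152 150 154 156 153 153 155
157 155 153 153 150 150 152 154 151 152 153 150 150 151 151 153 152 151 151 151 154 153 156 152 151 154
```

```bash
python3 - <<'E'
from h import *
delta([.6433,.2281,.008],14.5)
E
```

```text
yaw now 14.3 q6 1.61
delta [ 0.21 -0.16 11.44] [ 0.  -0.1 -0.2]
```

Request:
send_rows(deltas="0.2 -0.2 4 0 0 0 -1;0.2 -0.2 7 0 0 0 -1;0.2 -0.2 9.5 0 0 0 -1;0.2 -0.2 11 0 0 0 -1;0.2 -0.2 11.4 0 0 0 -1;0.2 -0.2 11.4 0 0 0 0;0.2 -0.2 11.4 0 0 0 1;0.2 -0.2 11.4 0 0 0 1;0.2 -0.2 11.4 0 0 0 1;0.2 -0.2 11.4 0 0 0 1")

```text
clock: 13.13
tool_pos: [0.6449, 0.229, 0.0119]
orientation: [-3.116, -0.391, -0.011]
contact_force: [0.1, -0.2, 10.8]
width: 0.0256
```

Request:
send_rows(deltas="0 0 0 0 0 0 1;0 0 0 0 0 0 1")

```text
clock: 13.3
tool_pos: [0.6458, 0.2293, 0.0138]
orientation: [-3.116, -0.391, -0.016]
contact_force: [0.0, -0.2, 0.3]
width: 0.0005
```

The jaws closed on nothing: they rode over the washer, because half-open fingertips stand back from the TCP. I'll lift, reopen, measure again and go lower.

Request:
send_rows(deltas="0 0 -3 0 0 0 1;0 0 -7 0 0 0 0;0 0 -11 0 0 0 -1;0 0 -11 0 0 0 -1;0 0 -11 0 0 0 -1;0 0 -11 0 0 0 -1")

```text
clock: 13.8
tool_pos: [0.6445, 0.2289, 0.1234]
orientation: [-3.116, -0.391, -0.015]
contact_force: [-0.2, -0.1, -0.0]
width: 0.0602
```

```bash
python3 - <<'E'
from h import *
s,t,r=T();print(t)
im=robot.grab_frame("wrist")[:,:,::-1].copy();c=robot.get_calibration("wrist");cv2.imwrite("pics/w10.png",im)
p=w2p(c,[.6433,.2281,.012]);print(p)
circ(im,*p,c,.012,25,half=50,k=4);circ(im,*p,c,.012,10,half=30)
u,v=p.astype(int);g=cv2.cvtColor(im,6)[v-36:v+36:3,u-39:u+39:3];print(u-39,v-36)
for r in g: print(*["%3d"%x for x in r])
delta([.6433,.2281,-.002],14.5)
E
```

```text
[0.64453364 0.2289399  0.12342992]
[319.70875023 198.99320969]
25 [333.2 193. ] r 24.1 [0.6517 0.2178 0.012 ]
25 [333.8 190.2] r 26.1 [0.6543 0.2181 0.012 ]
25 [335.5 191.8] r 24.1 [0.6533 0.2162 0.012 ]
10 [319.7 200.5] r 10.3 [0.6419 0.2278 0.012 ]
10 [319.  201.8] r 9.1 [0.6405 0.2281 0.012 ]
10 [320.3 201.8] r 9.3 [0.6408 0.2269 0.012 ]
280 162
 98 100 100 102  99  99  99  99  97  95  98  98  98  98 103 100 100 102 118 134 135 140 148 155 156 156
100  98 100  97  98  98  99  99 100 101 100 100  99  99 100  99  99 122 131 140 143 146 149 157 156 156
100  97 100  95 100  99  98 100  99  99 100 102 101 103  99 101  99 100 100 121 128 127 139 160 158 159
 97  99  99  99 102  99  97  99 101  98 101  97  99 102  99 103 101 100 102 100 100  96 116 125 132 154
100  98  99  98 100 100  97 102  98 100  92  81  76  75  75  75  85  96 100 100 102 100 109 114 115 124
 96  98  98 100 100  97 100  93  94  76  73  85  90  90  88  90  85  74  80  95 102 101 109 115 117 115
100  98  97  98  99 100 101  90  73  83  88  88  90  87  86  86  86  87  85  77  93  96 109 115 116 115
101 101 101 100 101 1
[... 1110 characters left out ...]
 116 117 149
139 142 140 140 141 134 132 127 126 127 126 125 126 124 126 124 124 125 121 121 121 113 115 127 149 154
139 141 141 139 139 139 131 129 128 128 127 123 127 124 126 124 121 122 121 121 119 146 151 153 156 156
142 141 143 141 143 141 136 132 128 128 125 129 126 124 126 125 124 121 123 140 156 154 155 154 155 156
141 142 142 142 140 142 142 145 137 128 131 125 125 123 123 123 129 135 139 151 158 155 155 156 155 154
140 139 141 140 142 141 141 142 140 139 140 139 135 135 136 142 142 141 149 156 156 157 156 157 157 159
145 144 143 145 145 146 144 145 142 150 148 149 150 155 153 151 156 153 155 157 158 156 162 159 157 156
yaw now 14.3 q6 1.61
delta [-0.18  0.05 12.41] [ 0.  -0.4 -0.2]
```

Request:
send_rows(deltas="-0.35 0 4 0 -0.4 0 -1;-0.35 0 8 0 -0.4 0 -1;-0.35 0 10.5 0 -0.4 0 -1;-0.35 0 12 0 -0.4 0 -1;-0.35 0 12.4 0 -0.4 0 -1;-0.35 0 12.4 0 -0.4 0 -1;-0.35 0 12.4 0 -0.4 0 0;-0.35 0 12.4 0 -0.4 0 0.2;-0.35 0 12.4 0 -0.4 0 0.2;-0.35 0 12.4 0 -0.4 0 0.2")

```text
clock: 14.68
tool_pos: [0.643, 0.2287, 0.0011]
orientation: [-3.116, -0.392, -0.008]
contact_force: [-1.0, 1.4, 6.6]
width: 0.0468
```

Request:
send_rows(deltas="0 0 0 0 0 0 1;0 0 0 0 0 0 1;0 0 -1 0 0 0 1;0 0 -3 0 0 0 1;0 0 -7 0 0 0 1;0 0 -11 0 0 0 1;0 0 -15 0 0 0 1;0 0 -19 0 0 0 1;0 0 -22 0 0 0 1;0 0 -22 0 0 0 1")

```text
clock: 15.52
tool_pos: [0.6439, 0.2289, 0.2316]
orientation: [-3.114, -0.391, -0.03]
contact_force: [-0.2, 0.3, 0.2]
width: 0.0465
```

```bash
python3 - <<'E'
from h import *
delta([.5010,.0527,.22],14.5)
s=T()[0];print(s['width'],s['contact_force'])
E
```

```text
yaw now 14.3 q6 1.61
delta [-18.22  13.54   0.8 ] [-0.  -1.1 -0.2]
0.04654830182216007 [-0.15795291  0.27228226  0.20488258]
```

Request:
send_rows(deltas="-18.2 13.5 0.8 0 -1.1 0 1;-18.2 13.5 0.8 0 -1.1 0 1;-18.2 13.5 0.8 0 -1.1 0 1;-18.2 13.5 0.8 0 -1.1 0 1;-18.2 13.5 0.8 0 -1.1 0 1;-18.2 13.5 0.8 0 -1.1 0 1;-18.2 13.5 0.8 0 -1.1 0 1;-18.2 13.5 0.8 0 -1.1 0 1;-18.2 13.5 0.8 0 -1.1 0 1")

```text
clock: 16.27
tool_pos: [0.5013, 0.0535, 0.22]
orientation: [-3.116, -0.392, -0.0]
contact_force: [0.2, 0.3, -1.5]
width: 0.0469
```

```bash
python3 - <<'E'
from h import *
s,t,r=T();print(t,s['width'])
im=robot.grab_frame("wrist")[:,:,::-1].copy();c=robot.get_calibration("wrist");cv2.imwrite("pics/w11.png",im)
print("post pred",w2p(c,[.502,.0525,.074]),"ring pred",w2p(c,t+r.apply([.0015,.0012,-.011])))
g=cv2.cvtColor(im,6)
print("ring grid u270.. v225..")
for q in g[225:325:4,262:382:4]: print(*["%3d"%x for x in q])
u,v=w2p(c,[.502,.0525,.074]).astype(int);print("post grid",u-16,v-20)
for q in g[v-20:v+16:2,u-16:u+18:2]: print(*["%3d"%x for x in q])
E
```

```text
[0.50125955 0.05349025 0.21999851] 0.04685004660773268
post pred [320.77139851 185.77123093] ring pred [321.29862196 270.16538848]
ring grid u270.. v225..
150 149 151 149 151 150 154 151 151 148 143 125  85  74  72  69  66  83 120 144 150 151 150 149 149 147 151 151 150 151
149 150 151 150 149 148 149 150 145  96  75  72  73  72  71  70  69  73  69  66  80 140 156 151 150 152 152 150 150 150
151 154 151 150 152 150 151 131  88  80  84  98 125 133 132 128 126 121  96  73  70  68 119 152 152 153 154 154 152 152
153 150 149 150 153 154 120  88  96 124 131 137 138 139 136 132 132 133 130 129 114  77  67  95 147 146 148 147 151 151
154 154 152 153 155 131  91 114 137 138 137 136 137 123 124 101 101  98 100  99  99 101  85  68 115 150 147 149 151 149
142 140 149 156 151  91 127 138 136 140 141 138 133 103 103 102 102 103 104 104 103 101 100  95  72 146 150 150 150 150
 99  75  74  58 104 127 136 132 114 114 113 112 106 106 103 102 105 107 106 104 103 101 107 101  94  89  71  72  76  98
 69  63  50  21  69  99 102 107 104 102 102 104 106 104 103 106 107 105 104 106 103 104 105 105 105  75  
[... 2596 characters left out ...]
  64  62  85 108 113
142 136 127  92  64  92 107 106 107 102  84  74  69  84 120 133 133
140 134 124 114  80  95 112 125 136 134 116  78  78 108 132 136 137
138 132 126 124 112 101 117 133 137 138 125  84  96 132 137 135 133
133 128 129 126 123 120 119 128 137 136 118  91 124 134 140 135 136
133 130 127 122 126 129 124 118 121 116 111 121 136 137 138 132 136
129 130 128 127 126 127 132 133 133 131 134 138 136 137 137 137 137
118 127 126 130 127 132 135 138 143 137 141 139 136 137 137 137 134
 77 108 121 130 129 137 140 140 144 138 140 140 138 138 136 131 110
 64  68  89 114 128 139 139 141 144 139 140 137 137 132 118  98  73
 63  58  64  73  92 108 120 123 134 128 122 124 113  89  76  68  65
```

```bash
python3 - <<'E'
from h import *
s,t,r=T();c=robot.get_calibration("wrist")
w=p2w(c,320,274,t[2]+.011);p=p2w(c,320.6,185.4,.074)
print(r.inv().apply(w-t).round(4),p.round(4), "move tool cm",r.inv().apply(p-w)*100,"tilt",r.as_matrix()[:,2])
E
```

```text
[-0.0011  0.0008 -0.011 ] [0.5023 0.0528 0.074 ] move tool cm [ 0.17194464  0.05844261 15.68389063] tilt [-2.99506041e-04  1.03598811e-03 -9.99999419e-01]
```

Request:
send_rows(deltas="0.2 0 4 0 0 0 1;0.2 0 8 0 0 0 1;0.2 0 11 0 0 0 1;0.2 0 13.5 0 0 0 1;0.2 0 14.5 0 0 0 1;0.2 0 14.9 0 0 0 1;0.2 0 15.1 0 0 0 1;0.2 0 15.1 0 0 0 1")

```text
clock: 16.98
tool_pos: [0.5043, 0.0547, 0.0701]
orientation: [-3.116, -0.393, -0.003]
contact_force: [0.5, 0.9, -0.5]
width: 0.0467
```

```bash
python3 - <<'E'
from h import *
s,t,r=T();print(t,s['width'],s['contact_force'])
im=robot.grab_frame("wrist")[:,:,::-1].copy();c=robot.get_calibration("wrist");cv2.imwrite("pics/w12.png",im)
print("tip pred",w2p(c,[.5023,.0528,.074]))
g=cv2.cvtColor(im,6)
print("u296 v248")
for q in g[248:302:2,296:346:2]: print(*["%3d"%x for x in q])
E
```

```text
[0.50428421 0.05470601 0.07013427] 0.04668823079159811 [ 0.4598812   0.88181276 -0.54799486]
tip pred [320.90547845 268.50280639]
u296 v248
141 139 140 141 138 137 140 145 145 132 116 112 113 116 115 111 113 116 113 116 111 115 113 113 112
116 113 113 114 113 114 117 122 124 116 115 114 116 116 114 114 116 116 116 116 114 113 112 111 113
114 115 114 116 112 113 112 116 114 113 114 115 116 117 116 115 118 115 114 115 114 113 114 116 116
115 115 112 114 113 114 115 111 114 117 114 113 114 114 116 117 117 114 114 114 115 116 115 117 116
115 110 112 112 116 114 116 115 114 115 107 108 108 109 109 114 114 113 114 115 115 113 117 117 116
111 114 114 113 116 114 114 106 102  93  88  87  90  91  85  91  97 104 112 116 118 117 115 120 117
114 116 115 117 113 117 110  83  76  77  80  83  88  91  85  84  80  83  96 109 115 118 118 118 116
114 113 115 117 115 126 120  76  69  76  84  96 106 105 104  99  85  77  73  87 108 117 116 118 115
114 117 115 117 124 140 136  92  70  73  94 113 116 116 119 117 105  82  70  77 119 116 117 114 119
114 116 114 118 140 146 141 116  79  81 106 116 112 116 122 
[... 1039 characters left out ...]

125 124 124 135 148 142 117  93  81  77  77  78  78  83  84  93 104 112 129 146 149 146 141 140 140
152 151 152 153 156 152 145 133 119 108  97  88  93  98 103 114 130 144 147 143 146 146 146 151 148
157 158 156 156 158 159 156 151 145 141 140 136 133 137 143 146 147 147 147 146 145 148 150 147 149
156 158 156 159 159 156 156 151 146 147 148 149 149 152 154 153 147 147 143 149 149 149 153 149 150
156 157 157 158 159 153 151 152 145 147 147 148 150 150 150 147 146 145 145 149 149 149 150 149 148
159 159 158 158 155 147 145 146 148 149 147 150 150 147 147 147 147 148 147 151 151 150 150 150 148
162 159 155 153 151 149 146 148 150 148 149 150 149 146 145 147 148 151 149 150 150 151 152 147 149
```

```bash
python3 - <<'E'
from h import *
s,t,r=T();c=robot.get_calibration("wrist")
w=p2w(c,320.3,274,t[2]+.011);p=p2w(c,322.7,268,.074)
print(t,p.round(4),w.round(4),"move tool cm",r.inv().apply(p-w)*100)
E
```

```text
[0.50442765 0.05462667 0.07051494] [0.5028 0.0519 0.074 ] [0.5036 0.0535 0.0815] move tool cm [-0.11439928  0.1286928   0.75112461]
```

Request:
send_rows(deltas="-0.1 0.13 0 0 0 0 1;-0.1 0.13 0.3 0 0 0 1;-0.1 0.13 0.6 0 0 0 1;-0.1 0.13 0.9 0 0 0 1;-0.1 0.13 1 0 0 0 1")

```text
clock: 17.45
tool_pos: [0.5035, 0.0531, 0.0599]
orientation: [-3.116, -0.393, -0.003]
contact_force: [-0.0, 0.3, -2.3]
width: 0.0468
```

```bash
python3 - <<'E'
from h import *
s,t,r=T();print(t,s['width'],s['contact_force'])
im=robot.grab_frame("wrist")[:,:,::-1].copy();c=robot.get_calibration("wrist");cv2.imwrite("pics/w13.png",im)
g=cv2.cvtColor(im,6)
print("u296 v248")
for q in g[252:300:2,298:344:2]: print(*["%3d"%x for x in q])
E
```

```text
[0.5034807  0.05310661 0.05994967] 0.046764126593982096 [-0.01612582  0.29742929 -2.2646492 ]
u296 v248
116 118 116 115 118 117 117 114 116 115 116 117 115 116 118 116 120 117 117 114 115 115 116
118 115 115 113 116 117 114 117 117 117 118 118 115 118 116 119 116 117 119 114 119 115 116
114 115 116 116 118 115 116 115 115 111 111 112 110 112 114 114 116 117 118 116 117 116 117
112 113 116 116 117 115 111 104  94  85  83  90  86  86  92 101 107 113 118 120 115 118 117
118 115 116 118 115 102  86  76  78  79  79  83  85  79  85  81  76  97 111 114 116 119 118
119 115 114 111  98  80  75  74  78  82  83  85  83  81  83  78  78  77 100 118 118 119 119
117 115 119 112  78  71  71  76  79  81  86  86  86  83  84  84  78  78  97 126 118 118 121
118 113 117 119  79  71  72  79  82  84  84  88  85  85  88  86  83  78  95 138 121 115 122
116 111 104 119  78  67  73  76  80  86  90  93  91  86  85  86  83  77  94 140 116 107 117
115 108  87 119  91  72  74  78  87  95 106 105 103  96  90  88  83  80 112 138  96  97 113
119 105  75  99 104  70  76  81  99 116 118 117 117 112 101  87  82  86 123 
[... 511 characters left out ...]
  81  86  90  81  79  75  84  94  99 108 115 117 122 117
126 127 123 119 102  86  80  76  76  72  77  77  75  76  81  93  98 116 132 145 145 144 145
154 152 149 149 142 122  96  81  81  75  79  80  82  82  96 103 115 134 150 151 149 148 149
159 160 159 158 157 150 133 118 107  96  91  95  95 103 118 133 147 146 150 149 148 151 151
160 157 158 161 159 159 156 151 147 142 136 138 140 145 150 156 151 146 150 149 151 151 151
162 161 159 162 162 160 153 153 153 152 154 161 159 154 153 148 149 147 150 149 153 152 151
162 161 161 161 156 156 151 148 149 148 153 153 153 152 151 147 148 148 152 151 152 151 151
160 160 161 160 148 149 150 150 151 152 151 152 151 146 147 148 150 153 154 152 151 152 149
```

Request:
send_rows(deltas="0.05 0 0.4 0 0 0 1;0.05 0 0.8 0 0 0 1;0.05 0 1.2 0 0 0 1;0.05 0 1.6 0 0 0 1;0.05 0 2 0 0 0 1;0.05 0 2.3 0 0 0 1;0.05 0 2.5 0 0 0 1;0.05 0 2.6 0 0 0 1;0.05 0 2.6 0 0 0 1")

```text
clock: 18.25
tool_pos: [0.5039, 0.0532, 0.0336]
orientation: [-3.116, -0.393, -0.002]
contact_force: [0.5, 0.1, -1.5]
width: 0.0468
```

Request:
send_rows(deltas="0 0 0.1 0 0 0 1;0 0 0.15 0 0 0 1;0 0 0.2 0 0 0 1;0 0 0.2 0 0 0 1")

```text
clock: 18.58
tool_pos: [0.5038, 0.0532, 0.0316]
orientation: [-3.116, -0.393, -0.002]
contact_force: [0.9, 0.2, -1.7]
width: 0.0466
```

Request:
send_rows(deltas="0 0 0.05 0 0 0 1;0 0 0.1 0 0 0 1;0 0 0.15 0 0 0 1;0 0 0.15 0 0 0 1")

```text
clock: 18.92
tool_pos: [0.504, 0.0533, 0.0311]
orientation: [-3.116, -0.393, -0.002]
contact_force: [-4.2, -0.2, 6.3]
width: 0.0466
```

Request:
send_rows(deltas="0 0 0 0 0 0 -0.7;0 0 0 0 0 0 -0.8;0 0 0 0 0 0 -0.8;0 0 -0.5 0 0 0 -0.8;0 0 -2 0 0 0 -0.8;0 0 -5 0 0 0 -0.8;0 0 -9 0 0 0 -0.8;0 0 -13 0 0 0 -0.8;0 0 -17 0 0 0 -0.8;0 0 -19 0 0 0 -0.8")

```text
clock: 19.75
tool_pos: [0.5049, 0.0531, 0.2273]
orientation: [-3.117, -0.393, -0.014]
contact_force: [0.8, 0.1, 0.9]
width: 0.0771
```

```bash
python3 - <<'E'
from h import *
s,t,r=T();print(t,s['width'])
im=robot.grab_frame("wrist")[:,:,::-1];c=robot.get_calibration("wrist");cv2.imwrite("pics/w14.png",im)
for z,R0 in((.042,25),(.03,30)):
    p=w2p(c,[.5025,.0525,z]);print(z,p);circ(im,*p,c,z,R0,half=45,k=4,n=2)
delta([.4834,-.3064,.13],14.5)
E
```

```text
[0.50489493 0.05311091 0.2272697 ] 0.07711097326167693
0.042 [318.84471028 180.84741472]
25 [319.5 177.5] r 27.1 [0.5065 0.0527 0.042 ]
25 [316.5 179.2] r 27.1 [0.5037 0.0556 0.042 ]
0.03 [318.86371974 178.32738187]
30 [320. 178.] r 29.5 [0.5032 0.0513 0.03  ]
30 [320. 176.] r 29.9 [0.5056 0.0519 0.03  ]
yaw now 14.4 q6 1.35
delta [-11.25  34.25   9.91] [ 0.1 -0.8 -0.1]
```

Request:
send_rows(deltas="-11.2 34.2 1 0 -0.8 0 -1;-11.2 34.2 1 0 -0.8 0 -1;-11.2 34.2 1 0 -0.8 0 -1;-11.2 34.2 1 0 -0.8 0 -1;-11.2 34.2 1 0 -0.8 0 -1;-11.2 34.2 1 0 -0.8 0 -1;-11.2 34.2 1 0 -0.8 0 -1;-11.2 34.2 2 0 -0.8 0 -1;-11.2 34.2 6 0 -0.8 0 -1;-11.2 34.2 10 0 -0.8 0 -1")

```text
clock: 20.63
tool_pos: [0.484, -0.3101, 0.1379]
orientation: [3.11, 0.386, 0.007]
contact_force: [0.7, -0.5, -0.0]
width: 0.0854
```

Request:
send_rows(deltas="0 0 0 0 0 0 -1;0 0 0 0 0 0 -1")

```text
clock: 20.8
tool_pos: [0.4828, -0.3099, 0.1363]
orientation: [3.113, 0.384, 0.002]
contact_force: [0.6, -0.2, 1.0]
width: 0.0856
```

```bash
python3 - <<'E'
from h import *
s,t,r=T();print(t)
im=robot.grab_frame("wrist")[:,:,::-1].copy();c=robot.get_calibration("wrist");cv2.imwrite("pics/w15.png",im)
p=w2p(c,[.4834,-.3064,.018]);print(p)
circ(im,*p,c,.018,18,half=45,k=4,n=2);circ(im,*p,c,.018,10,half=30,n=2)
print(np.mean(im[int(p[1])-25:int(p[1])+25,int(p[0])-25:int(p[0])+25],axis=(0,1)))
bore(im,*p,c,.018,22)
E
```

```text
[ 0.48281279 -0.3099059   0.13630808]
[314.06376701 193.85453502]
18 [337.8 185.2] r 17.8 [ 0.4967 -0.3256  0.018 ]
18 [316.2 193.5] r 17.2 [ 0.4842 -0.3083  0.018 ]
10 [316.3 192.3] r 9.9 [ 0.4853 -0.3081  0.018 ]
10 [315.  192.8] r 9.3 [ 0.4846 -0.307   0.018 ]
[113.4228 114.6852 111.1968]
bore px [316.  193.3] axes mm [19.6 20.7] world [ 0.4844 -0.308   0.018 ]
```

```bash
python3 - <<'E'
from h import *
delta([.4845,-.308,.004],14.5)
E
```

```text
yaw now 14.1 q6 0.69
delta [ 0.02 -0.31 13.53] [ 0.5 -0.2 -0.4]
```

Request:
send_rows(deltas="0 -0.3 4 0.5 -0.2 0 -1;0 -0.3 8 0.5 -0.2 0 -1;0 -0.3 11 0.5 -0.2 0 -1;0 -0.3 13 0.5 -0.2 0 -1;0 -0.3 13.5 0.5 -0.2 0 -1;0 -0.3 13.5 0.5 -0.2 0 -0.2;0 -0.3 13.5 0.5 -0.2 0 0.4;0 -0.3 13.5 0.5 -0.2 0 0.4;0 -0.3 13.5 0.5 -0.2 0 0.4;0 -0.3 13.5 0.5 -0.2 0 0.4")

```text
clock: 21.68
tool_pos: [0.4858, -0.309, 0.0071]
orientation: [3.115, 0.386, 0.006]
contact_force: [-0.1, 1.5, 7.5]
width: 0.0329
```

Request:
send_rows(deltas="0 0 0 0 0 0 1;0 0 0 0 0 0 1;0 0 0 0 0 0 1")

```text
clock: 21.93
tool_pos: [0.4859, -0.3091, 0.0075]
orientation: [3.115, 0.386, 0.007]
contact_force: [-0.1, -0.2, -1.7]
width: 0.0325
```

Request:
send_rows(deltas="0 0 -1 0 0 0 1;0 0 -3 0 0 0 1;0 0 -7 0 0 0 1;0 0 -11 0 0 0 1;0 0 -15 0 0 0 1;0 0 -19 0 0 0 1;0 0 -22 0 0 0 1;0 0 -22 0 0 0 1;0 0 -22 0 0 0 1")

```text
clock: 22.68
tool_pos: [0.4854, -0.3089, 0.2303]
orientation: [3.111, 0.386, 0.012]
contact_force: [0.7, 0.4, -2.8]
width: 0.0327
```

```bash
python3 - <<'E'
from h import *
delta([.5035,.053,.22],14.5)
s=T()[0];print(s['width'],s['contact_force'])
E
```

```text
yaw now 14.1 q6 0.69
delta [ 10.59 -34.66   0.85] [ 0.4 -0.4 -0.4]
0.032724409554609424 [ 0.71740687  0.44679615 -2.76147204]
```

Request:
send_rows(deltas="10.6 -34.7 0.9 0.4 -0.4 -0.4 1;10.6 -34.7 0.9 0.4 -0.4 -0.4 1;10.6 -34.7 0.9 0.4 -0.4 -0.4 1;10.6 -34.7 0.9 0.4 -0.4 -0.4 1;10.6 -34.7 0.9 0.4 -0.4 -0.4 1;10.6 -34.7 0.9 0.4 -0.4 -0.4 1;10.6 -34.7 0.9 0.4 -0.4 -0.4 1;10.6 -34.7 0.9 0.4 -0.4 -0.4 1;10.6 -34.7 0.9 0.4 -0.4 -0.4 1;10.6 -34.7 0.9 0.4 -0.4 -0.4 1")

```text
clock: 23.52
tool_pos: [0.5023, 0.0582, 0.2173]
orientation: [-3.114, -0.406, 0.006]
contact_force: [-0.4, 0.8, -1.1]
width: 0.0329
```

Request:
send_rows(deltas="0 0 0 0 0 0 1;0 0 0 0 0 0 1")

```text
clock: 23.68
tool_pos: [0.5015, 0.0584, 0.2155]
orientation: [-3.113, -0.407, 0.012]
contact_force: [-0.6, 0.4, -1.9]
width: 0.0324
```

```bash
python3 - <<'E'
from h import *
s,t,r=T();print(t,s['width'])
im=robot.grab_frame("wrist")[:,:,::-1].copy();c=robot.get_calibration("wrist");cv2.imwrite("pics/w16.png",im)
print("post pred",w2p(c,[.502,.0525,.074]))
g=cv2.cvtColor(im,6)
print("ring u290 v236")
for q in g[236:308:3,284:356:3]: print(*["%3d"%x for x in q])
u,v=w2p(c,[.502,.0525,.074]).astype(int);print("post grid",u-14,v-10)
for q in g[v-10:v+12:2,u-14:u+16:2]: print(*["%3d"%x for x in q])
delta([.5035,.053,.22],14.5)
E
```

```text
[0.5014585  0.05839032 0.21545138] 0.03238874859048835
post pred [324.73309818 187.3099787 ]
ring u290 v236
150 153 153 151 152 144 114  84  76  71  73  71  67  67  66  66  65  70  91 140 150 149 151 153
152 153 155 154 147  93  71  80  75  73  71  65  70  70  70  68  68  64  67  90 146 152 150 148
152 151 150 148  95  66  76  78  77  74  73  71  66  68  68  67  66  66  64  65  88 146 152 153
149 147 151 106  59  73  81  76  81  99 109 111 112  92  94  83  70  68  66  68  64  90 148 143
 68  40  99  65  62  78  75 102 131 138 140 137 124 106 106 108  99  92  80  70  68  66 118  44
 59  14  56  63  65  87  96 100 105 104 106 108 105 106 105 100  99 101  99  92  69  64  60  26
 49  21  45  63  87 101 101 103 105 108 109 110 110 109 109 108 106 106 104 102  90  69  49  11
 36  19  50  80 102 103 108 111 112 111 123 130 127 130 116 111 108 107 109 103 103  92  56  18
 29  24  79 101 103 109 109 113 124 144 149 151 151 152 150 148 127 109 108 109 103  95  71  24
 12  26  91 103 106 106 110 123 151 154 152 154 154 151 153 150 150 128 103 107  97  94  82  35
 11  41 101 103 106 109  96 114 
[... 1353 characters left out ...]
  87  76  74  72  72  66  73  96 103
138 137 136 112  85  97  93  83  81  73  71  69  66  93 103
137 140 134 116  85  98  97  97  89  81  72  70  73  99 101
139 135 132 119 101 102 111 111 116 104  82  68  90 105 105
138 129 128 125 117 113 122 130 137 134 102  75 108 131 131
138 133 130 127 126 115 129 136 139 139 111  87 126 141 139
138 130 130 129 127 122 120 132 138 129 106 113 134 138 137
139 133 130 129 130 129 122 122 119 113 121 136 137 137 135
132 135 130 131 129 129 137 136 132 136 139 137 135 136 138
124 131 130 132 135 134 136 137 138 139 139 138 139 139 133
 89 112 125 133 138 139 140 139 137 141 139 138 136 136 123
yaw now 14.8 q6 1.35
delta [ 0.05  0.5  -0.41] [-0.1  0.4  0.3]
```

```bash
python3 - <<'E'
from h import *
s,t,r=T();c=robot.get_calibration("wrist")
w=p2w(c,320,274.3,t[2]+.0115);p=p2w(c,326,187,.074)
print(t,r.inv().apply(w-t).round(4),p.round(4), "move tool cm",r.inv().apply(p-w)*100,"tilt",r.as_matrix()[:,2])
E
```

```text
[0.50172184 0.0576967  0.21592355] [-0.0009  0.0008 -0.0115] [0.5026 0.0514 0.074 ] move tool cm [ 0.1047135   0.59487857 15.34050628] tilt [-6.79266123e-03  8.88013065e-04 -9.99976535e-01]
```

Request:
send_rows(deltas="0.1 0.55 3 0 0.4 0 1;0.1 0.55 6 0 0.4 0 1;0.1 0.55 9 0 0.4 0 1;0.1 0.55 11.5 0 0.4 0 1;0.1 0.55 12.8 0 0.4 0 1;0.1 0.55 13.5 0 0.4 0 1;0.1 0.55 13.8 0 0.4 0 1;0.1 0.55 13.8 0 0.4 0 1;0.1 0.55 13.8 0 0.4 0 1")

```text
clock: 24.48
tool_pos: [0.5039, 0.0524, 0.0791]
orientation: [-3.113, -0.404, -0.003]
contact_force: [0.5, -0.6, -1.1]
width: 0.0324
```

```bash
python3 - <<'E'
from h import *
s,t,r=T();print(t,s['width'],s['contact_force'])
im=robot.grab_frame("wrist")[:,:,::-1].copy();c=robot.get_calibration("wrist");cv2.imwrite("pics/w17.png",im)
g=cv2.cvtColor(im,6)
print("u298 v252")
for q in g[252:300:2,298:344:2]: print(*["%3d"%x for x in q])
E
```

```text
[0.50387934 0.05235124 0.07906313] 0.03243420459817391 [ 0.52344066 -0.57426906 -1.10180887]
u298 v252
 97 106 110 108 109 111 115 115 118 117 118 116 112 116 115 113 112 113 108 110 112 111  95
107 113 112 112 114 113 113 117 118 119 117 117 118 119 119 115 118 116 115 115 112 111 111
109 113 113 117 120 117 118 119 116 116 117 114 115 113 115 118 119 119 116 118 115 113 113
113 113 119 118 119 122 122 109 106 103 101  99  93  91  96 114 118 118 119 116 116 117 116
112 117 119 123 122 128 124 101  95  97  98  90  90  86 106 133 138 127 119 117 119 119 116
116 120 121 120 124 141 142 128 112 105  98  99 101 118 137 144 145 137 118 112 117 115 116
117 118 116 102 100 114 128 137 138 130 120 123 134 137 141 129 117 100  87  91 108 112 115
115 116 103  75  69  71  81  95 103 102 102 105 105 104  99  81  75  74  69  70  95 113 115
121 114  88  70  67  68  71  72  72  72  74  76  76  77  77  71  73  72  71  66  75 100 108
118 111  79  71  69  68  72  69  69  71  71  71  74  74  73  71  71  69  67  64  69  92 104
119 102  72  66  72  72  71  70  71  67  67  69  73  73  69  68  65  65  66  
[... 510 characters left out ...]
  74  75  69  67  69  70  72  87  90  82 104 112 107 110
110 112 118 115 100  79  77  75  74  74  70  70  67  69  74  78  94 101 110 134 140 136 137
111 127 144 144 132 115  95  80  77  70  75  65  68  74  84  94 103 124 139 142 146 146 146
136 142 150 151 148 142 132 110  96  88  84  80  83  96 104 117 129 139 143 144 145 147 146
153 153 151 155 155 149 149 142 135 125 120 117 120 127 134 137 140 146 147 146 149 150 147
157 155 152 150 149 149 146 148 146 142 142 137 141 144 144 144 146 146 148 152 151 147 147
155 155 149 146 146 143 143 144 141 142 144 143 144 147 144 146 148 149 149 148 146 148 160
159 154 152 150 149 149 149 148 148 146 146 148 148 150 151 153 150 154 151 150 152 156 161
```

```bash
python3 - <<'E'
from h import *
s,t,r=T();c=robot.get_calibration("wrist")
w=p2w(c,320.4,274.5,t[2]+.0115);p=p2w(c,319.7,256.5,.074)
print(t,p.round(4), "move tool cm",r.inv().apply(p-w)*100,"tilt",r.as_matrix()[:,2], w2p(c,[.5025,.0518,.074]))
E
```

```text
[0.50399864 0.05249514 0.07927083] [0.5039 0.0519 0.074 ] move tool cm [ 0.07931535 -0.03727141  1.6773987 ] tilt [ 0.00231267  0.00265936 -0.99999379] [319.17882416 258.7273347 ]
```

Request:
send_rows(deltas="0 0 0.4 0 0 0 1;0 0 0.7 0 0 0 1;0 0 1 0 0 0 1;0 0 1.2 0 0 0 1;0 0 1.4 0 0 0 1;0 0 1.4 0 0 0 1")

```text
clock: 25.03
tool_pos: [0.5037, 0.0526, 0.0647]
orientation: [-3.113, -0.405, -0.003]
contact_force: [-0.1, -0.1, -1.3]
width: 0.033
```

```bash
python3 - <<'E'
from h import *
s,t,r=T();print(t,s['width'],s['contact_force'])
im=robot.grab_frame("wrist")[:,:,::-1].copy();c=robot.get_calibration("wrist");cv2.imwrite("pics/w18.png",im)
g=cv2.cvtColor(im,6)
for q in g[252:300:2,298:344:2]: print(*["%3d"%x for x in q])
E
```

```text
[0.50368992 0.05255351 0.06465865] 0.03297964136488114 [-0.11191314 -0.14128451 -1.28550178]
 99 115 126 122 113 114 116 115 120 118 117 120 118 119 118 120 118 113 113 116 113 110  98
106 112 114 115 115 117 118 122 120 119 122 123 119 119 120 121 118 120 118 116 116 114 111
110 115 118 116 119 122 124 122 120 117 118 118 117 112 119 123 120 119 120 119 118 118 113
115 116 120 121 121 121 119 111  97  95  93  96  93  92  97 104 114 117 123 120 118 120 116
118 120 123 122 120 109  96  86  85  85  84  86  83  86  79  81  85  99 114 119 122 120 118
117 122 122 120 106  80  74  77  83  84  89  90  84  89  83  81  74  80 117 118 119 118 119
117 119 118 105  76  72  76  81  86  94  94  90  93  89  86  84  76  82 129 122 113 117 118
122 119 105  78  67  75  75  83  97 112 114 112 109  98  87  82  79  97 130 103  94 110 115
120 119  91  67  66  70  79  96 113 116 115 119 120 113  95  85  80 110 117  71  79 103 107
123 112  83  72  69  69  76 110 119 118 118 119 123 117 103  84  77  85  76  64  70  97 106
119 105  73  70  68  71  83 110 115 117 121 120 121 119 104  80  68  68  65  64  63  82
[... 500 characters left out ...]
  76  74  74  68  71  80  85  92  98  90  80  94 102 113
114 114 114 108  91  77  75  76  78  73  75  72  70  74  82  87  95 106 116 118 113 114 129
123 124 124 121 116 108  97  81  78  75  75  72  71  79  85  95 109 126 141 148 143 143 148
151 150 151 150 149 144 133 110  98  89  87  82  84  96 107 115 133 143 147 147 152 151 152
157 159 156 154 153 152 147 145 140 128 125 121 123 129 138 143 144 146 150 150 150 152 151
161 159 157 150 149 147 144 143 148 142 142 142 144 145 145 147 147 152 152 153 155 153 150
160 157 154 150 150 146 145 145 147 149 146 147 146 147 151 149 150 151 154 153 148 151 159
154 154 152 151 153 151 151 150 150 151 148 150 150 151 152 154 154 153 154 150 158 164 170
```

Request:
send_rows(deltas="0 -0.05 0.3 0 0 0 1;0 -0.05 0.6 0 0 0 1;0 -0.05 0.9 0 0 0 1;0 -0.05 1.1 0 0 0 1;0 -0.05 1.2 0 0 0 1;0 -0.05 1.3 0 0 0 1;0 -0.05 1.3 0 0 0 1")

```text
clock: 25.67
tool_pos: [0.5037, 0.0531, 0.0517]
orientation: [-3.113, -0.405, -0.003]
contact_force: [1.0, 0.9, -1.7]
width: 0.0325
```

Request:
send_rows(deltas="0 0 0.05 0 0 0 1;0 0 0.1 0 0 0 1;0 0 0.15 0 0 0 1;0 0 0.2 0 0 0 1;0 0 0.2 0 0 0 1")

```text
clock: 26.08
tool_pos: [0.5036, 0.053, 0.0497]
orientation: [-3.113, -0.405, -0.003]
contact_force: [-0.4, 0.1, -1.8]
width: 0.0326
```

Request:
send_rows(deltas="0 0 0.05 0 0 0 1;0 0 0.1 0 0 0 1;0 0 0.1 0 0 0 1")

```text
clock: 26.33
tool_pos: [0.5037, 0.0531, 0.0491]
orientation: [-3.113, -0.405, -0.003]
contact_force: [-2.5, -0.1, 4.4]
width: 0.0322
```

Request:
send_rows(deltas="0 0 0.05 0 0 0 1;0 0 0.1 0 0 0 1;0 0 0.1 0 0 0 1")

```text
clock: 26.58
tool_pos: [0.5038, 0.0531, 0.0491]
orientation: [-3.113, -0.405, -0.003]
contact_force: [-5.6, -0.9, 9.5]
width: 0.0328
```

Bushing seated: contact at TCP z 0.049, where expected. Releasing and going to the knob.

Request:
send_rows(deltas="0 0 -0.1 0 0 0 -0.3;0 0 -0.1 0 0 0 -0.5;0 0 -0.1 0 0 0 -0.5;0 0 -0.5 0 0 0 -0.5;0 0 -2 0 0 0 -0.5;0 0 -5 0 0 0 -0.5;0 0 -9 0 0 0 -0.5;0 0 -13 0 0 0 -0.5;0 0 -16 0 0 0 -0.5;0 0 -16 0 0 0 -0.5")

```text
clock: 27.42
tool_pos: [0.5061, 0.0527, 0.2171]
orientation: [-3.114, -0.405, -0.023]
contact_force: [1.1, -0.0, 0.5]
width: 0.0638
```

```bash
python3 - <<'E'
from h import *
s,t,r=T();print(t,s['width'])
im=robot.grab_frame("wrist")[:,:,::-1].copy();c=robot.get_calibration("wrist");cv2.imwrite("pics/w19.png",im)
for z,R0 in((.06,18),(.06,10),(.042,25),(.03,30)):
    p=w2p(c,[.5025,.0525,z]);circ(im,*p,c,z,R0,half=45,k=4,n=1)
p=w2p(c,[.5025,.0525,.04]).astype(int)
k=w2p(c,[.602,-.057,.099]);print("knob pred",k)
hsv=cv2.inRange(cv2.cvtColor(im,6),0,30);hsv[220:]=0
n,l,st,ce=cv2.connectedComponentsWithStats(hsv)
for i in range(1,n):
    if st[i,4]>60: print(st[i],ce[i].round(1),p2w(c,*ce[i],.095).round(3))
a=cv2.resize(im[p[1]-45:p[1]+45,p[0]-50:p[0]+50],None,fx=4,fy=4,interpolation=2)
cv2.imwrite("pics/w19z.png",np.hstack([a,cv2.resize(im,(576,360))[:,:400]]))
delta([.602,-.057,.20],98)
E
```

```text
[0.50612698 0.05274544 0.21713842] 0.06381009906450393
18 [319.5 190. ] r 17.5 [0.5005 0.0513 0.06  ]
10 [318.5 189.2] r 10.7 [0.501  0.0525 0.06  ]
25 [318.2 181.8] r 27.2 [0.5041 0.0537 0.042 ]
30 [319. 182.] r 28.6 [0.5009 0.0521 0.03  ]
knob pred [473.49706212 123.23891487]
[447 114  28  18 365] [460.  122.1] [ 0.6   -0.047  0.095]
[  92  123   40   35 1007] [112.5 140.1] [0.508 0.242 0.095]
yaw now 14.8 q6 1.34
delta [ 6.54 13.09  1.41] [  0.4  -0.5 -83.2]
```

Request:
send_rows(deltas="6.5 12.9 1.4 0.4 -0.5 -83 -0.2;6.5 12.9 1.4 0.4 -0.5 -83 -0.2;6.5 12.9 1.4 0.4 -0.5 -83 -0.2;6.5 12.9 1.4 0.4 -0.5 -83 -0.2;6.5 12.9 1.4 0.4 -0.5 -83 -0.2;6.5 12.9 1.4 0.4 -0.5 -83 -0.2;6.5 12.9 1.4 0.4 -0.5 -83 -0.2;6.5 12.9 1.4 0.4 -0.5 -83 -0.2;6.5 12.9 1.4 0.4 -0.5 -83 -0.2;6.5 12.9 1.4 0.4 -0.5 -83 -0.2")

```text
clock: 28.3
tool_pos: [0.6006, -0.0553, 0.1982]
orientation: [-2.282, -2.156, 0.002]
contact_force: [0.5, 0.1, -0.3]
width: 0.0514
```

Request:
send_rows(deltas="0 0 0 0 0 -12 -0.2;0 0 0 0 0 -12 -0.2;0 0 0 0 0 -12 -0.2")

```text
clock: 28.55
tool_pos: [0.6001, -0.0552, 0.1965]
orientation: [-2.039, -2.384, 0.004]
contact_force: [-0.3, 0.0, -0.3]
width: 0.0514
```

```bash
python3 - <<'E'
from h import *
s,t,r=T();print(t,s['width'])
im=robot.grab_frame("wrist")[:,:,::-1].copy();c=robot.get_calibration("wrist");cv2.imwrite("pics/w20.png",im)
print("knob pred",w2p(c,[.602,-.055,.099]))
m=cv2.inRange(cv2.cvtColor(im,6),0,30);m[235:]=0
n,l,st,ce=cv2.connectedComponentsWithStats(m)
for i in range(1,n):
    if st[i,4]>60: print(st[i],ce[i].round(1),p2w(c,ce[i][0],st[i,1]+st[i,3]-11,.099).round(4))
delta([.602,-.055,.081],98)
E
```

```text
[ 0.60012816 -0.05522276  0.19645366] 0.05139278710773955
knob pred [323.19205611 201.23674282]
[592  34   5  33  94] [593.9  49.5] [0.7858 0.0901 0.099 ]
[620 114  20  28 406] [631.7 128.5] [0.8418 0.0431 0.099 ]
[ 438  135   42   78 1412] [457.9 173.1] [ 0.7164 -0.0382  0.099 ]
[316 184  17  24 297] [323.7 195.4] [ 0.6018 -0.0512  0.099 ]
yaw now 98.6 q6 -0.3
delta [-0.02  0.23 11.58] [-0.3 -0.1  0.6]
```

Request:
send_rows(deltas="0.2 0.2 4 0 0 0 -0.2;0.2 0.2 7.5 0 0 0 -0.2;0.2 0.2 10 0 0 0 -0.2;0.2 0.2 11.3 0 0 0 -0.2;0.2 0.2 11.5 0 0 0 -0.2;0.2 0.2 11.5 0 0 0 0.2;0.2 0.2 11.5 0 0 0 0.45;0.2 0.2 11.5 0 0 0 0.45;0.2 0.2 11.5 0 0 0 0.45")

```text
clock: 29.35
tool_pos: [0.6023, -0.053, 0.0838]
orientation: [-2.047, -2.381, 0.001]
contact_force: [0.3, -0.2, -0.4]
width: 0.0234
```

```bash
python3 - <<'E'
from h import *
s,t,r=T();print(t,s['width'],s['contact_force'])
P=np.array([.584,.070])
for a in [275,269,263,257,251,245,239,233,227,221,215,209,203,198,195,193]:
    A=np.radians(a);p=P+.127*np.array([np.cos(A),np.sin(A)]);d=r.inv().apply(np.r_[p,.081]-t)*100;print(a,d.round(1),278-a)
E
```

```text
[ 0.60234693 -0.05296609  0.083816  ] 0.023366859437137358 [ 0.25558909 -0.17309907 -0.35445314]
275 [-0.2 -0.8  0.3] 3
269 [-0.1 -2.1  0.3] 9
263 [ 0.2 -3.4  0.3] 15
257 [ 0.6 -4.6  0.3] 21
251 [ 1.2 -5.9  0.3] 27
245 [ 1.9 -7.   0.3] 33
239 [ 2.6 -8.1  0.3] 39
233 [ 3.5 -9.   0.3] 45
227 [ 4.5 -9.9  0.3] 51
221 [  5.6 -10.7   0.3] 57
215 [  6.8 -11.3   0.3] 63
209 [  8.  -11.9   0.3] 69
203 [  9.3 -12.3   0.3] 75
198 [ 10.4 -12.5   0.3] 80
195 [ 11.  -12.6   0.3] 83
193 [ 11.5 -12.6   0.3] 85
```

Request:
send_rows(deltas="-0.2 -0.8 0.1 0 0 3 0.45;-0.1 -2.1 0.1 0 0 9 0.45;0.2 -3.4 0.1 0 0 15 0.45;0.6 -4.6 0.1 0 0 21 0.45;1.2 -5.9 0.1 0 0 27 0.45;1.9 -7 0.1 0 0 33 0.45;2.6 -8.1 0.1 0 0 39 0.45;3.5 -9 0.1 0 0 45 0.45;4.5 -9.9 0.1 0 0 51 0.45;5.6 -10.7 0.1 0 0 57 0.45")

```text
clock: 30.18
tool_pos: [0.4883, -0.0138, 0.0843]
orientation: [2.939, 1.107, 0.001]
contact_force: [0.8, -1.5, -0.6]
width: 0.0234
```

```bash
python3 - <<'E'
from h import *
s,t,r=T();print(t,s['width'],s['contact_force']);x=r.as_matrix()[:,0];y=np.degrees(np.arctan2(x[1],x[0]));print(y)
P=np.array([.584,.070])
for a in [218,213,208,203,199,196,194,192,190]:
    A=np.radians(a);p=P+.127*np.array([np.cos(A),np.sin(A)]);d=r.inv().apply(np.r_[p,.082]-t)*100;print(a,d.round(1),round(y+180-a))
E
```

```text
[ 0.48828119 -0.01377734  0.08425033] 0.023402989734210386 [ 0.76369759 -1.52250506 -0.63635175]
41.268577146841665
218 [ 0.  -0.7  0.2] 3
213 [ 0.2 -1.8  0.2] 8
208 [ 0.4 -2.9  0.2] 13
203 [ 0.7 -4.   0.2] 18
199 [ 1.  -4.8  0.2] 22
196 [ 1.2 -5.4  0.2] 25
194 [ 1.4 -5.8  0.2] 27
192 [ 1.6 -6.2  0.2] 29
190 [ 1.9 -6.6  0.2] 31
```

Request:
send_rows(deltas="0 -0.7 0.1 0 0 3 0.45;0.2 -1.8 0.1 0 0 8 0.45;0.4 -2.9 0.1 0 0 13 0.45;0.7 -4 0.1 0 0 18 0.45;1 -4.8 0.1 0 0 22 0.45;1.2 -5.4 0.1 0 0 25 0.45;1.3 -5.6 0.1 0 0 26 0.45;1.4 -5.8 0.1 0 0 27 0.45;1.4 -5.8 0.1 0 0 27 0.45")

```text
clock: 30.93
tool_pos: [0.4609, 0.0392, 0.0838]
orientation: [3.117, 0.39, 0.003]
contact_force: [0.8, 0.9, 0.3]
width: 0.0238
```

Request:
send_rows(deltas="0 -0.1 0 0 0 0 0.45;0 -0.2 0 0 0 0 0.45;0 -0.3 0 0 0 0 0.45;0 -0.3 0 0 0 0 0.45")

```text
clock: 31.27
tool_pos: [0.4602, 0.0421, 0.0838]
orientation: [3.117, 0.391, 0.003]
contact_force: [0.4, -0.3, 0.3]
width: 0.0234
```

Request:
send_rows(deltas="0 -0.1 0 0 0 0 0.45;0 -0.2 0 0 0 0 0.45;0 -0.3 0 0 0 0 0.45;0 -0.3 0 0 0 0 0.45")

```text
clock: 31.6
tool_pos: [0.4594, 0.0452, 0.0838]
orientation: [3.117, 0.391, 0.003]
contact_force: [0.3, -0.1, 0.3]
width: 0.0233
```

Request:
send_rows(deltas="0 -0.1 0 0 0 0 0.45;0 -0.2 0 0 0 0 0.45;0 -0.2 0 0 0 0 0.45")

```text
clock: 31.85
tool_pos: [0.4592, 0.0457, 0.0838]
orientation: [3.114, 0.39, 0.004]
contact_force: [2.5, -6.6, -0.3]
width: 0.0232
```

Request:
send_rows(deltas="0 -0.1 0 0 0 0 0.45;0 -0.2 0 0 0 0 0.45;0 -0.2 0 0 0 0 0.45")

```text
clock: 32.1
tool_pos: [0.4592, 0.0458, 0.0838]
orientation: [3.109, 0.388, 0.005]
contact_force: [1.9, -10.0, -2.1]
width: 0.0232
```

Blocked at 10 N, so it has met its stop. Backing to the middle of the cage, rising straight up and looking.

Request:
send_rows(deltas="0 0.35 0 0 0 0 0.45;0 0.35 0 0 0 0 0.2;0 0.35 0 0 0 0 0;0 0.35 -1 0 0 0 0;0 0.35 -4 0 0 0 0;0 0.35 -8 0 0 0 0;0 0.35 -12 0 0 0 0;0 0.35 -15 0 0 0 0;-3 0.35 -16 0 0 0 0;-3 0.35 -16 0 0 0 0")

```text
clock: 32.93
tool_pos: [0.4294, 0.0362, 0.2487]
orientation: [3.108, 0.388, 0.016]
contact_force: [0.3, 0.6, 0.5]
width: 0.0425
```

```bash
python3 - <<'E'
from h import *
s,t,r=T();print(t,s['contact_force'])
im=robot.grab_frame("wrist")[:,:,::-1].copy();c=robot.get_calibration("wrist");cv2.imwrite("pics/w21.png",im)
p=w2p(c,[.502,.0525,.06]).astype(int);print(p,w2p(c,[.4603,.0418,.099]))
a=cv2.resize(im[max(p[1]-50,0):p[1]+70,p[0]-60:p[0]+60],(400,400),interpolation=2)
tp=robot.grab_frame("top")[:,:,::-1]
b=cv2.resize(tp[130:290,180:500],(400,200),interpolation=2)
sc=cv2.resize(robot.grab_frame("scene")[150:250,280:380,::-1],(400,200)[::-1],interpolation=2)
sc=cv2.resize(robot.grab_frame("scene")[165:235,270:410,::-1],(400,200),interpolation=2)
cv2.imwrite("pics/fin.png",np.hstack([a,np.vstack([b,sc])]))
E
```

```text
[0.42943676 0.03618972 0.24870062] [0.28104228 0.64734245 0.46154791]
[319 109] [320.05929598 156.47647041]
```

View pics/fin.png

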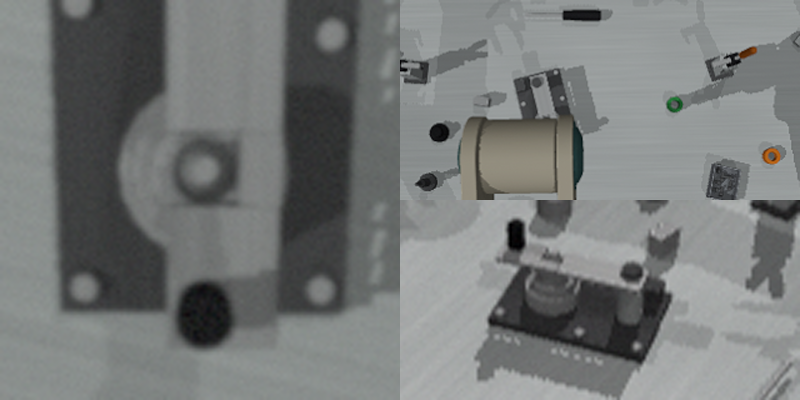

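The keeper lies along the fixture's axis with its fork round the post (205,168) and its knob at (204,315), as predicted for angle 0. The stack is under it and the bystanders in view are in place.

```bash
python3 -c "
from cell import robot;print(robot.job_done(),robot.read_state()['clock'])"
```

```text
the job is handed in; nothing more can be done
the job is handed in; nothing more can be done
```

I handed the job in at about 33 s on the robot's clock, of the 72 s allowed. The keeper was swung open, and the collar, washer and bushing were threaded down the post in that order. The keeper was then swung back over the stack to its stop.

**Seating:** Each ring was lowered in the grip until the wrist force turned to an upward 6–10 N, at the height expected for fully home (TCP z 0.014, 0.031 and 0.049 m), and only then released.

**Keeper:** It stopped moving at about 10 N. The last picture shows it along the fixture's axis with its fork round the post, and the knob within a pixel of its predicted place for angle 0.

**Bystanders:** Those visible in the last pictures looked unmoved. The sleeve was hidden by the arm, so I could not check it there.

**What went wrong or disagreed:**
- **Washer grasp:** My first attempt closed above the washer and nudged it by about 2 mm. I measured again and the second grasp held.
- **Circle fits:** The fits on the seated stack scattered by a few millimetres, so I relied on contact heights and forces for seating instead.

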